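Lay the last injector body in the row and chock it

ROBOT

A 6-joint arm with a two-finger parallel gripper is mounted at the origin on the work surface. World frame = base frame: x ahead of the robot, y to its left, z up, the work surface at z = 0. Lengths are in m, angles in rad, forces in N, time in s.
With the tool pointing down it reaches from about 0.3 to 0.85 m from the base axis. Payload 4.2 kg.
Tool frame: the origin (TCP) lies on the centre line of the jaws, within the pads' length; the fingertips stand 22 mm ahead of it and the grasp point (between the pads) lies 3 mm ahead of it (arm.tip_extent is the distance from the TCP to the fingertips, in m); z points along the fingers, y is the direction in which the jaws open and shut (so a half turn about z gives the same grasp; the last joint's range is limited). The gripper opens to 91 mm and grips with 3 to 60 N. Pads are 32 mm wide; open, the fingers measure 118 mm over their backs; the gripper's body (76 mm by 178 mm) begins 60 mm behind the grasp point.
Start: joints at [1.262, 0.32, 1.565, -0, 1.257, -0.02], TCP at [0.164, 0.551, 0.236] pointing down, gripper open.
Joint ranges: [-3.11, 3.11], [-0.84, 2.01], [0.21, 2.61], [-1.34, 4.49], [0.05, 2.63], [-2.56, 2.56]. Speed limits (rad/s): [2.57, 2.57, 3.14, 3.14, 3.14, 3.14].

INTERFACE

Orientations are given as a 3x3 rotation matrix whose columns are the frame's x, y, z axes.
In Python, from station import arm gives the robot as it stands.
- The arm moves only by the tool carry_out, never from a script. Its argument "rows" is a list of rows, each a list of 7 numbers: the gripper command: -1 is shut, 1 is fully open, values between are in proportion, then the shift along the tool's x, y, z in cm, then the turn, a rotation vector about the tool's x, y, z in rad. A call has 1 to 12 rows; each row is the pose to reach, as a shift and turn from the pose commanded when the call began, along the tool's axes at that moment; what a row does not reach only later rows make up. A row lasts 1/10 s, in which the tool goes at most 50 mm and 8.59 degrees, less where a joint would pass 70% of its speed; a pose out of reach is approached as far as the arm can. A call with a gripper value outside its range is refused whole. The fingers move at their own pace and stop on an object; "force" is the grip in N (left out, the last holds). Time passes only in rows, so rows that repeat a pose let the fingers close. It gives the time, the measured TCP pose, the force and the opening at its end, in the units of the state.
- arm.observe(): the state, without advancing time (a new reading comes with each control period).
- arm.camera(name): name is "side" or "top"; returns (picture, depth): 420x560x3 uint8, red, green, blue; 420x560 float32, m along the optical axis (not along the pixel's ray), 0 where there is no reading.
- arm.get_calibration(name): a dict with "K" (3x3 intrinsics, pixels), "k1" (the pictures are not rectified: a ray, as slopes to the right and down, at radius r is drawn at 1 + k1 r^2 times it, then the intrinsics apply), "R" (3x3) and "t" (3): a world point X has camera coordinates R X + t. Camera axes: x right, y down, z forward; pixel columns grow to the right and rows downward; lengths in m; the calibration is good to about 2 mm. A picture is of the moment at which its call begins. get_calibration takes no time and is no camera call.
- arm.hand_in(): hands the job in, once; it reports no verdict.
The state is a dict: "time_s": time; "joints": joint angles; "qvel": joint speeds; "joint_torque": joint torques, N m; "tool_pos": TCP position; "orientation": TCP orientation; "contact_force": force on the tool from outside, world axes, zero at the start; "wrist_torque": the same for the moment, N m; "finger_gap": opening from 0.0 (shut) to 1.0 (fully open).
Only numpy, scipy, OpenCV 4.12 (cv2) and the standard library are available. Lean on these libraries where they do the work, as an engineer would, in place of code of your own. Each camera call takes 0.05 s, during which the arm holds its last target.

TASK

Draw the injector body (the round one with the stepped nose) out of the rack by its nose onto the open apron, let it lie there, then take it again by the middle of its barrel and lay it gently in the tray on the open side of the two injector bodies already lying there, nose pointing the same way, and let go. Press down on it briefly with the fingers to feel that it lies flat. Then set the chock down in the tray with its sloping face to the row and push it up until the three bodies lie side by side against the fence with the chock snug against the last, and leave the other things on the bench where they are.

Things in the scene. Friction and masses are not known exactly. Their poses are not given: they have to be found in the camera images.
- rack: Fixed grey rack, two channels along its x, centre lines at y = +-36 mm. Origin on the bench under the front edge of the roof: roofed from x = 0 to 146 mm (top 52 mm high), open apron from 0 to -145 mm. Floor 3 mm thick; beside each centre line, 13.5 to 19.5 mm off it, run ridges up to 8 mm above the bench that stop rolling. At first the roof lets only the body's nose be taken.
- body_c_mid (a point): The injector body to move, in either rack channel, nose out over the apron. Steel, about 0.45 kg, on its side: barrel 36 mm in diameter, 100 long; nose 22 mm in diameter, 45 long; tip 12 mm, 15 long; threaded rear end 26 mm, 15 long (175 in all). Point on the axis at mid-barrel, 21 mm above the bench in the rack, 24 in the tray; x axis towards the nose.
- body_c_nose (a point): The middle of the nose of the body to move, on its axis, 72.5 mm from mid-barrel; same axes.
- mandrel_mid (a point): Plain steel round bar, 36 mm in diameter, 170 mm long, no nose, in the rack's other channel; leave it there. The point is its centre.
- tray: Fixed tray: flat green floor 6 mm thick, 200 mm (x), open on three sides; a 46 mm tall aluminium fence along its -y edge, inner face at y = -105 mm; floor from there to y = +130 mm. Origin at bench level. Bodies lie along the tray's x, noses to +x, mid-barrels at x about -20 mm and y about -87, -51 and, for the added one when the row is closed, -15 mm.
- body_a_mid (a point): Injector body of the same shape, already in the tray next to the fence, free to roll. Point on its axis at mid-barrel, x axis to the nose.
- body_b_mid (a point): Injector body of the same shape, already in the tray, second from the fence, free to roll. Point on its axis at mid-barrel, x axis to the nose.
- chock_grip (a point): Dark steel chock on the bench, 0.5 kg: bar 110 mm long (x), 52 deep, 26 tall, its -y side a face sloping 60 degrees; on top an upright grip block 34 mm (x) by 22 (y), from 26 to 61 mm up. Point: in the block, 44 mm above the underside; the chock reaches 30 mm from it to -y, 22 to +y. Snug, the 36 mm barrel's axis is 43 mm from it to -y. Bodies roll or slide ahead of it at a few newtons.
- jar: Bystander: white screw jar, 56 mm across, 70 mm tall, loose. Origin on its underside or axis.
- cup: Bystander: steel cup, 72 mm across, 80 mm tall, loose. Origin on its underside or axis.
- vblock: Bystander: steel V-block, 80 x 60 x 45 mm, loose. Origin on its underside or axis.
- collar: Bystander: dark steel ring, 60 mm across, 25 mm tall, loose. Origin on its underside or axis.
- spanner: Bystander: steel open spanner lying flat, 170 mm long, loose. Origin on its underside or axis.
- driver: Bystander: black-handled screwdriver lying flat, 180 mm long, loose. Origin on its underside or axis.
Things that resemble listed ones, but are neither listed nor needed, are in the scene too. Leave any purple look-alike of the part that bears chock_grip alone.

How it is judged:
On the way, in this order (a step that is already met when the one before it is completed fails the run):
1. the injector body has been drawn out and lies released on the rack's apron, its mid-barrel 45 mm or more outside the roof (x of body_c_mid in the frame of rack between -0.14 and -0.045 m and z of body_c_mid in the frame of rack between 0.014 and 0.028 m and contact force between the fingers and body_c below 0.1 N and linear speed of body_c below 0.03 m/s), for 0.2 s.
2. it lies released in the tray on the open side of the other two, along the row, nose the same way (y of body_c_mid in the frame of tray between -0.025 and 0.1 m and x of body_c_mid in the frame of tray between -0.05 and 0.01 m and z of body_c_mid in the frame of tray between 0.02 and 0.028 m and angle between the x axis of body_c_mid and the x axis of tray, either way round below 0.12 rad and x of body_c_nose in the frame of tray above 0 m and contact force between the fingers and body_c below 0.1 N and linear speed of body_c below 0.03 m/s), for 0.2 s.
3. it has been pressed down onto the tray with the fingers (over 9 N on the tray, its weight included) (contact force between body_c and tray above 9 N and contact force between the fingers and body_c above 2 N), for 0.1 s.
At the end, for the whole second after the job is handed in: Three bodies flat in the tray, noses one way, side by side against the fence (each within 5 to 7 mm of its place, 30 mm lengthwise, 0.12 rad); chock flat, parallel within 0.12 rad, central within 45 mm, within about 6 mm of the last body; all still and released (y of body_a_mid in the frame of tray between -0.092 and -0.082 m and x of body_a_mid in the frame of tray between -0.05 and 0.01 m and z of body_a_mid in the frame of tray between 0.02 and 0.028 m and angle between the x axis of each of body_a_mid, body_b_mid, body_c_mid, chock_grip and the x axis of tray, either way round below 0.12 rad and y of body_b_mid in the frame of tray between -0.056 and -0.044 m and x of body_b_mid in the frame of tray between -0.05 and 0.01 m and z of body_b_mid in the frame of tray between 0.02 and 0.028 m and y of body_c_mid in the frame of tray between -0.021 and -0.008 m and x of body_c_mid in the frame of tray between -0.05 and 0.01 m and z of body_c_mid in the frame of tray between 0.02 and 0.028 m and x of body_c_nose in the frame of tray above 0 m and y of chock_grip in the frame of tray between 0.02 and 0.036 m and x of chock_grip in the frame of tray between -0.06 and 0.03 m and z of chock_grip in the frame of tray between 0.045 and 0.055 m and angle between chock_grip's own z axis and vertical below 0.1 rad and y of body_c_mid in the frame of chock_grip between -0.05 and -0.036 m and linear speed of each of body_a, body_b, body_c, chock below 0.02 m/s and contact force between the fingers and body_c below 0.1 N and contact force between the fingers and chock below 0.1 N); the robot touches nothing.
It fails at once if a bystander or the plain bar was moved more than 25 mm (distance of any of jar, cup, vblock, collar, spanner, driver, mandrel_mid from where it was at the start of the episode above 0.025 m).
It fails at once if the injector body was dropped into the tray (struck it with over 80 N while not in the fingers) (contact force between body_c and tray above 80 N and contact force between the fingers and body_c below 0.1 N).
It also fails if it takes over 59 s, if anything falls off the work surface, if the arm or the gripper's body presses on something with over 40 N, if the wrist force passes 120 N, or if a joint passes its speed limit or range.

## Working session

There is one attempt and no reset: what is moved stays moved. The work goes in short steps, Python scripts to look and compute and a tool call to move; the robot and the scene stay as the last step left them, time stands still between calls to the robot, and variables do not carry over. Pictures are saved under pics/ and viewed, and the job is handed in when it is done.

Besides the shell and the picture viewer there is one more tool, called after "Emit:" as a command line: name --pt "numbers of a row" for each row, then --argument value for the rest. carry_out: Moves the arm, as the interface text tells. Its arguments: {"type":"object","properties":{"rows":{"type":"array","items":{"type":"array","items":{"type":"number"}}},"force":{"type":"number"}},"required":["rows"]}

```bash
ls; mkdir -p pics; python3 - <<'E'
from station import arm
import cv2, numpy as np
s=arm.observe(); print({k:np.round(v,3).tolist() if not isinstance(v,float) else v for k,v in s.items()}, arm.tip_extent)
for n in ("side","top"):
    p,d=arm.camera(n); cv2.imwrite(f"pics/{n}0.png",p[:,:,::-1]); np.save(f"{n}0_d.npy",d); np.save(f"{n}0_p.npy",p)
    c=arm.get_calibration(n); print(n,c)
E
```

```text
pics
{'time_s': 0.0, 'joints': [1.262, 0.32, 1.566, -0.0, 1.257, -0.02], 'qvel': [-0.001, -0.0, -0.0, 0.001, -0.0, 0.001], 'joint_torque': [-0.002, -41.246, -23.197, 0.072, 0.046, -0.0], 'tool_pos': [0.164, 0.551, 0.235], 'orientation': [[-0.959, 0.285, -0.001], [0.285, 0.959, -0.002], [0.0, -0.002, -1.0]], 'contact_force': [0.321, 0.15, -0.02], 'wrist_torque': [0.003, -0.037, -0.001], 'finger_gap': 0.9982158779006168} 0.022
side {'K': array([[540.06016749,   0.        , 271.93185182],
       [  0.        , 540.06016749, 204.77930259],
       [  0.        ,   0.        ,   1.        ]]), 'k1': -0.19697337665196324, 'R': array([[ 0.72986875, -0.68358276, -0.00249361],
       [-0.39510297, -0.41887333, -0.81758105],
       [ 0.5578398 ,  0.5977121 , -0.57580813]]), 't': array([-0.4122927 ,  0.260643  ,  1.31342587])}
top {'K': array([[426.50952967,   0.        , 278.07557098],
       [  0.        , 426.50952967, 207.83437447],
       [  0.        ,   0.        ,   1.        ]]), 'k1': -0.001987597521453102, 'R': array([[ 0.0203747 , -0.99974891,  0.00932624],
       [-0.98150356, -0.02177717, -0.19020123],
       [ 0.19035657, -0.00527845, -0.98170083]]), 't': array([-0.07678067,  0.52806658,  1.17487058])}
```

View pics/top0.png

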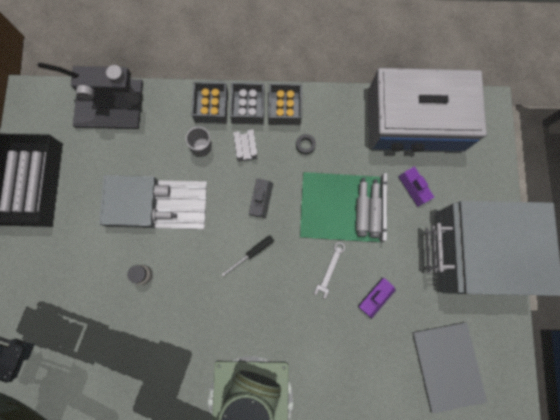

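View pics/side0.png

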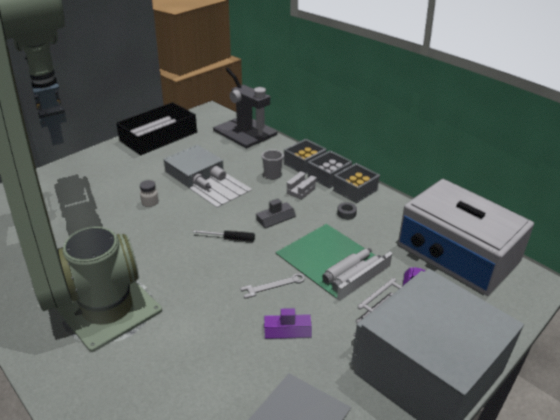

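```bash
cat > h.py <<'E'
import numpy as np, cv2
from station import arm
C={n:arm.get_calibration(n) for n in("side","top")}
def ray(n,u,v):
    c=C[n];K=c["K"];x=(u-K[0,2])/K[0,0];y=(v-K[1,2])/K[1,1]
    rd=np.hypot(x,y);r=rd
    for _ in range(30): r=rd/(1+c["k1"]*r*r)
    s=r/rd if rd>0 else 1
    d=c["R"].T@np.array([x*s,y*s,1.0]); o=-c["R"].T@c["t"]
    return o,d
def onz(n,u,v,z):
    o,d=ray(n,u,v); return o+d*(z-o[2])/d[2]
def pt(n,u,v,dep):
    o,d=ray(n,u,v); return o+d*dep
def proj(n,X):
    c=C[n];p=c["R"]@np.asarray(X,float)+c["t"];x,y=p[:2]/p[2];f=1+c["k1"]*(x*x+y*y)
    return c["K"][0,0]*x*f+c["K"][0,2],c["K"][1,1]*y*f+c["K"][1,2]
def grab(n,tag):
    p,d=arm.camera(n); np.save(f"{n}{tag}_p.npy",p);np.save(f"{n}{tag}_d.npy",d); return p,d
def load(n,tag): return np.load(f"{n}{tag}_p.npy"),np.load(f"{n}{tag}_d.npy")
def crop(p,u0,u1,v0,v1,k,name):
    c=cv2.resize(p[v0:v1,u0:u1],None,fx=k,fy=k,interpolation=cv2.INTER_CUBIC); cv2.imwrite("pics/"+name,c[:,:,::-1])
E
python3 - <<'E'
from h import *
p,d=load("top",0)
crop(p,95,285,165,245,4,"c_rack.png")
crop(p,290,400,160,250,6,"c_tray.png")
q,d=load("side",0)
crop(q,130,310,130,240,4,"s_rack.png")
crop(q,260,420,210,310,4,"s_tray.png")
E
```

```text
(no output)
```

View pics/c_rack.png

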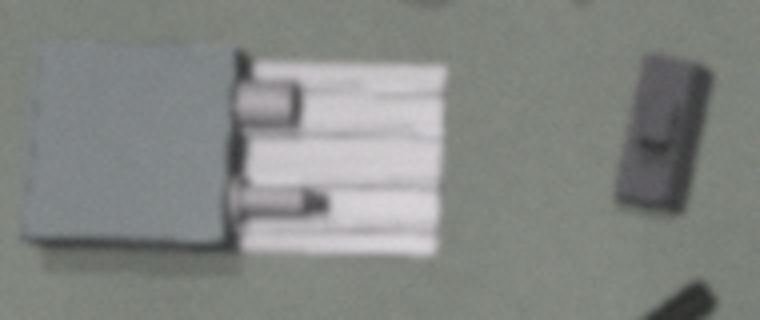

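View pics/c_tray.png

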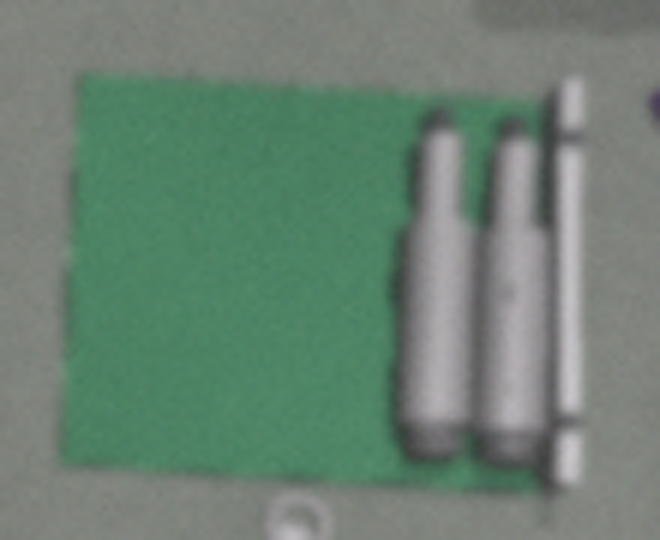

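View pics/s_rack.png

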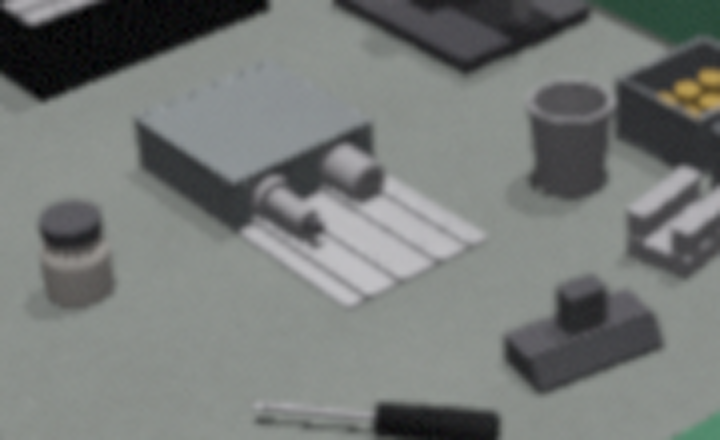

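View pics/s_tray.png

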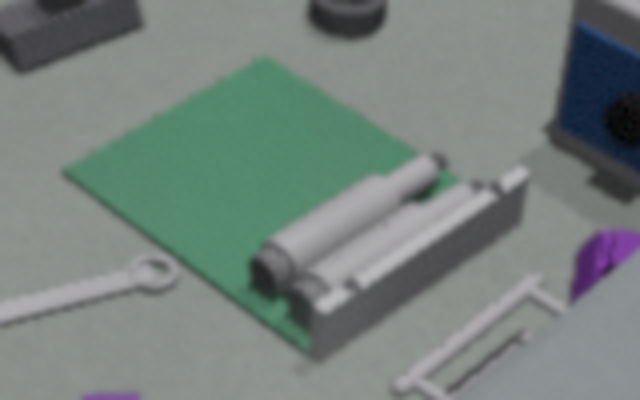

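```bash
python3 - <<'E'
from h import *
p,d=load("top",0)
for n in C: print(n,"cam",-C[n]["R"].T@C[n]["t"])
hsv=cv2.cvtColor(p,cv2.COLOR_RGB2HSV)
g=cv2.inRange(hsv,(55,110,40),(90,255,255)); g[:,:290]=0;g[:,400:]=0
ys,xs=np.nonzero(g);print("green",xs.min(),xs.max(),ys.min(),ys.max(),len(xs))
# edge lines: per row left edge; per col top & bottom edges -> world at z=.006
L=np.array([onz("top",xs[ys==r].min()-.5,r,.006)[:2] for r in range(182,234)])
T=np.array([onz("top",c,ys[xs==c].min()-.5,.006)[:2] for c in range(306,355)])
B=np.array([onz("top",c,ys[xs==c].max()+.5,.006)[:2] for c in range(306,355)])
def ln(P):
    m=np.median(P,0);vx,vy,x,y=cv2.fitLine(P.astype(np.float32),cv2.DIST_HUBER,0,.01,.01).ravel();return (x,y),np.degrees(np.arctan2(vy,vx))
print("left",ln(L),"top",ln(T),"bot",ln(B))
print("depth floor z",np.median([pt("top",u,v,d[v,u])[2] for u in range(310,345,5) for v in range(185,230,5)]))
for n,uv in dict(fence_in=(386,205),bodyb=(364,210),bodya=(376,210),chockbar=(258,186),block=(259,200),roof=(130,205),mand=(163,191),nose=(163,215),apron=(190,203)).items():
    u,v=uv; print(n,np.round(pt("top",u,v,np.median(d[v-1:v+2,u-1:u+2])),4))
E
```

```text
side cam [-0.32878085 -0.95771031  0.96834998]
top cam [ 0.29621928 -0.05906011  1.25452641]
green 304 356 176 237 163Traceback (most recent call last):
  File "<stdin>", line 8, in <module>
    return umr_minimum(a, axis, None, out, keepdims, initial, where)
ValueError: zero-size array to reduction operation minimum which has no identity
```

```bash
cat > m1.py <<'E'
from h import *
p,d=load("top",0)
hsv=cv2.cvtColor(cv2.GaussianBlur(p,(3,3),0),cv2.COLOR_RGB2HSV)
print(hsv[210,330],hsv[210,290])
g=cv2.inRange(hsv,(55,75,40),(90,255,255)); g[:,:290]=0;g[:,400:]=0
ys,xs=np.nonzero(g);print("green",xs.min(),xs.max(),ys.min(),ys.max(),len(xs))
L=np.array([onz("top",xs[ys==r].min()-.5,r,.006)[:2] for r in range(182,234)])
T=np.array([onz("top",c,ys[xs==c].min()-.5,.006)[:2] for c in range(306,352)])
B=np.array([onz("top",c,ys[xs==c].max()+.5,.006)[:2] for c in range(306,352)])
def ln(P):
    vx,vy,x,y=cv2.fitLine(P.astype(np.float32),cv2.DIST_HUBER,0,.01,.01).ravel();return (round(float(x),4),round(float(y),4)),round(float(np.degrees(np.arctan2(vy,vx))),2)
print("left",ln(L),"top",ln(T),"bot",ln(B))
print("depth floor z",np.median([pt("top",u,v,d[v,u])[2] for u in range(310,345,5) for v in range(185,230,5)]))
for n,uv in dict(fence_in=(386,205),bodyb=(364,210),bodya=(376,210),chockbar=(258,186),block=(259,200),roof=(130,205),mand=(163,191),nose=(163,215),apron=(190,203)).items():
    u,v=uv; print(n,np.round(pt("top",u,v,np.median(d[v-1:v+2,u-1:u+2])),4))
E
python3 m1.py
```

```text
[ 73 104 132] [ 47  14 131]
green 301 379 173 240 3685
left ((0.5412, -0.1358), -2.19) top ((0.6468, -0.2165), 87.49) bot ((0.4519, -0.1966), 87.23)
depth floor z 0.006550508192862292
fence_in [ 0.5462 -0.3785  0.0443]
bodyb [ 0.5303 -0.3146  0.0426]
bodya [ 0.5314 -0.3498  0.0413]
chockbar [ 0.5992 -0.0048  0.0251]
block [ 0.5507 -0.0102  0.0542]
roof [0.5284 0.3593 0.0514]
mand [0.5749 0.2717 0.0371]
nose [0.5051 0.2686 0.0295]
apron [0.5476 0.1976 0.0038]
```

```bash
sed -i 's/(55,75,40)/(50,59,40)/' m1.py; python3 m1.py | head -4; cat >> h.py <<'E'
def cloud(n,d):
    H,W=d.shape;c=C[n];uu,vv=np.meshgrid(np.arange(W),np.arange(H));K=c["K"]
    pts=np.stack([uu,vv],-1).reshape(-1,1,2).astype(np.float64)
    x=(pts[:,0,0]-K[0,2])/K[0,0];y=(pts[:,0,1]-K[1,2])/K[1,1];rd=np.hypot(x,y);r=rd.copy()
    for _ in range(30): r=rd/(1+c["k1"]*r*r)
    s=np.where(rd>0,r/np.maximum(rd,1e-9),1)
    P=np.stack([x*s,y*s,np.ones_like(x)],1)*d.reshape(-1,1)
    return ((P-c["t"])@c["R"]).reshape(H,W,3)
E
python3 - <<'E'
from h import *
np.set_printoptions(linewidth=250)
p,d=load("top",0);W=cloud("top",d)
print("tray z mm, cols 350-392"); 
for v in range(172,246,6): print(v,np.round(W[v,350:394,2]*1000).astype(int))
print("chock rows, cols 245-275")
for v in range(176,222,3): print(v,np.round(W[v,245:276,2]*1000).astype(int))
print("rack cols 145-210")
for v in range(176,232,3): print(v,np.round(W[v,146:212:2,2]*1000).astype(int))
E
```

```text
[ 73 104 132] [ 47  14 131]
green 300 380 172 241 3892
left ((0.5475, -0.1341), -1.98) top ((0.6484, -0.2165), 87.96) bot ((0.4491, -0.2161), 87.55)
depth floor z 0.006550508192862292
tray z mm, cols 350-392
172 [-2  3  2  1 -4  2 -2  3  1  2  1 -1  3  0  2  2  7 -2 -1 -1 -1  5 -3 -2 -2 -2 -1  2  3 -1  2  2  1  0  2 -2 -2  0  3 -2  3 -2 -2 -3]
178 [ 4  9  6  5  5  3  5  5  9  9  4  8 26 34 32 31  4  7  8  2  5  5  6  5  6  9  5  7  0 11  2 17 22 33 49 46 41 47  2 -3  0  4  0  4]
184 [ 9  8  3 10  6  8  7  8  9  4 25 28 37 35 32 38 33 32  7  5  7  9  9 29 31 35 33 34 37 30  6 14 27 37 48 48 48  3 -1 -5  3  4 -3  2]
190 [ 6  5  3  7  8  7  6  5  9  3 25 34 37 32 38 33 37 22  8  5 10  9 28 31 34 33 31 37 31 30  2 14 28 37 47 46 49 -2  0  3 -1 -2 -3 -2]
196 [   4    5    8    9    6    4    6    6    6 1255   39   42   44   44   44   46   46   38    4    7    6    6   21   28   33   33   36   33   36   33    6   17   27   46   49   46   46   -5   -1   -2   -1   -4    1   -3]
202 [ 9  7 10  8  4  3  3 24 32 36 41 41 41 41 43 42 39 37 37 33 31 32 39 42 41 42 42 49 39 42 37 39 29 47 48 43 4
[... 4481 characters left out ...]
 28 33 31 17  1  5  4  3  3  4 -2  2  7  7  4  7  4  3  3  2 -3  4 -3]
215 [55 54 49 38 36 35 30 26 28 29 31 33 30 30 23 35  4  3  6  2  6  6  5  4  3  6 -1  3  0  5  5  4  2]
218 [57 55 57 39 35 13  2  8  7  7  2  1 23  1  1  4  4  1  0  6  4  1  4  4  1  4  3  8 -1  4  2 -4 -5]
221 [53 55 57 42 11 10 12  5  6  4  8 11  8  6  6  6 13  9 11  9  9  7  7 12  9  5  9 10  9  7 -2  4  0]
224 [54 53 50 37 14  4  0  3  4  4  5  6  2  8  1  4  5  2  4  7  0  5  6  7  4  4  3 10  4  3 -4  0  1]
227 [ 3  3  2 -3  5  6  2  1  4  6  3  0  0  3  4  6  5  0  2  0  4 -1  2  3  1  2  5  6  1  3 -1  1  0]
230 [ 1 -1  3  0 -2 -2 -3  1 -1  2 -1  0 -1  0 -2  2  1 -1 -2  1  0  0  3 -1  5  1  0 -2 -3  2  3  2  1]
```

```bash
cat > m2.py <<'E'
from h import *
np.set_printoptions(linewidth=200,suppress=True,precision=4)
def ln(P):
    vx,vy,x,y=cv2.fitLine(P.astype(np.float32),cv2.DIST_HUBER,0,.001,.01).ravel();return np.array([x,y]),round(float(np.degrees(np.arctan2(vy,vx))),2)
def two(name,sel):
    for n in ("top","side"):
        p,d=load(n,0);W=cloud(n,d);P=W.reshape(-1,3);q=P[sel(P)&(d.ravel()>0)]
        print(name,n,len(q),ln(q[:,:2]),"z",np.median(q[:,2]),"min",np.percentile(q,2,axis=0),"max",np.percentile(q,98,axis=0))
box=lambda P,x0,x1,y0,y1,z0,z1:(P[:,0]>x0)&(P[:,0]<x1)&(P[:,1]>y0)&(P[:,1]<y1)&(P[:,2]>z0)&(P[:,2]<z1)
two("fence",lambda P:box(P,.44,.66,-.385,-.36,.043,.052))
two("A barrel",lambda P:box(P,.49,.56,-.3685,-.333,.030,.055))
two("B barrel",lambda P:box(P,.49,.56,-.333,-.29,.030,.055))
two("B whole",lambda P:box(P,.4,.66,-.333,-.29,.020,.055))
two("roof",lambda P:box(P,.4,.66,.25,.5,.045,.06))
two("block",lambda P:box(P,.5,.62,-.06,.05,.054,.07))
two("chocktop",lambda P:box(P,.45,.7,-.08,.07,.019,.034))
two("nose",lambda P:box(P,.48,.525,.235,.28,.020,.05))
two("mand",lambda P:box(P,.55,.60,.20,.28,.020,.05))
# apron white mask
p,d=load("top",0)
g=cv2.cvtColor(p,cv2.COLOR_RGB2GRAY).astype(float)
print(g[186,160:212].astype(int)); print(g[172:234,195].astype(int))
E
python3 m2.py
```

```text
fence top 232 (array([ 0.5298, -0.3744], dtype=float32), -1.99) z 0.04673211398582578 min [ 0.4466 -0.3827  0.0432] max [ 0.6386 -0.3667  0.0509]
fence side 236 (array([ 0.5372, -0.3744], dtype=float32), -2.27) z 0.045958035271950325 min [ 0.4467 -0.3822  0.0433] max [ 0.6401 -0.3659  0.0504]
A barrel top 282 (array([ 0.5245, -0.3497], dtype=float32), 0.74) z 0.03938961989936873 min [ 0.4905 -0.3677  0.0307] max [ 0.5584 -0.3341  0.0463]
A barrel side 194 (array([ 0.5165, -0.3527], dtype=float32), -0.28) z 0.0407300686596667 min [ 0.4904 -0.3673  0.0359] max [ 0.559  -0.3363  0.0457]
B barrel top 259 (array([ 0.5252, -0.3128], dtype=float32), -3.42) z 0.03991105051313857 min [ 0.4924 -0.3311  0.0319] max [ 0.5579 -0.2984  0.0456]
B barrel side 242 (array([ 0.5164, -0.3197], dtype=float32), 0.04) z 0.03969419371090803 min [ 0.491  -0.3309  0.0317] max [ 0.5586 -0.2996  0.0445]
B whole top 614 (array([ 0.537 , -0.3126], dtype=float32), -2.75) z 0.03757661474932235 min [ 0.461  -0.3321  0.0241] max [ 0.6244 -0.2968  0.0453]
B whole side 572 (array([ 0.5408, -0.3197], dtype=float32), -2.
[... 1256 characters left out ...]
 dtype=float32), -17.84) z 0.03550754499366504 min [0.563  0.2573 0.022 ] max [0.5945 0.2797 0.0423]
mand side 79 (array([0.5778, 0.2644], dtype=float32), -22.56) z 0.03313871871457094 min [0.5638 0.2547 0.0206] max [0.597  0.2793 0.0437]
[143 144 144 141 142 140 134 129 117 128 153 173 184 185 184 185 185 184 185 183 184 184 183 181 183 188 193 197 201 200 202 199 201 202 203 202 199 201 198 196 194 195 196 195 187 170 146 131 126
 130 127 129]
[128 127 129 134 132 131 130 130 146 173 193 197 196 198 202 199 183 181 193 200 203 202 199 196 189 186 185 189 199 200 203 204 204 203 204 208 200 193 186 176 185 202 211 212 213 211 208 204 196
 185 179 189 203 209 211 196 167 138 129 129 130 132]
```

```bash
cat > m3.py <<'E'
from h import *
exec(open("m2.py").read().split("two(\"fence")[0].split("def two")[0])
p,d=load("top",0); g=cv2.GaussianBlur(cv2.cvtColor(p,cv2.COLOR_RGB2GRAY),(3,3),0).astype(float)
def cross(a,th):
    i=np.nonzero((a[:-1]-th)*(a[1:]-th)<0)[0]; return i+(th-a[i])/(a[i+1]-a[i])
T=[];B=[];R=[];F=[]
for c in range(172,203):
    k=cross(g[172:234,c],165)+172; T.append(onz("top",c,k[0],.003)[:2]); B.append(onz("top",c,k[-1],.003)[:2])
for r in range(184,226):
    k=cross(g[r,190:215],165)+190; R.append(onz("top",k[-1],r,.003)[:2])
for r in range(182,222):
    z=d[r,140:165]; W=[pt("top",140+i,r,z[i]) for i in range(25)]; hi=[w[1] for w in W if .045<w[2]<.06]; F.append((W[0][0],min(hi)))
T,B,R,F=map(np.array,(T,B,R,F))
for n,a in zip("TBRF",(T,B,R,F)): print(n,ln(a))
q,dd=load("side",0)
crop(q,185,255,155,215,10,"s_nose.png")
E
python3 m3.py
```

```text
T (array([0.6162, 0.2109], dtype=float32), -89.75)
B (array([0.4722, 0.2016], dtype=float32), -89.57)
R (array([0.5228, 0.1537], dtype=float32), 0.09)
F (array([0.5392, 0.2973], dtype=float32), 0.24)
```

View pics/s_nose.png

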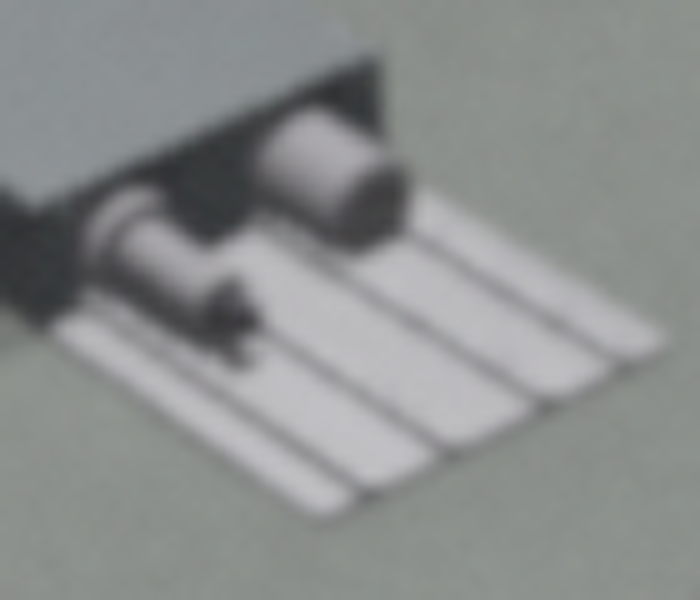

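The two steel bars in the rack could be confused: the one with the stepped nose is at top px (163,215), side px (203,184), and the plain bar is at top px (163,191). Other look-alikes are the bars in the black crate (22,180), the two bodies in the tray (370,210), the dark chock (260,197) and the purple chocks (417,186) and (377,298). The crop shows the flanged, stepped nose in the near channel, so I'm taking that one. I'm taking the dark chock, whose sloping face is towards -y.

```bash
cat >> h.py <<'E'
from scipy.spatial.transform import Rotation as Ro
def goal(pos,phi_deg,prn=True):
    s=arm.observe();R0=np.array(s["orientation"]);p0=np.array(s["tool_pos"]);f=np.radians(phi_deg)
    Rt=np.array([[-np.sin(f),np.cos(f),0],[np.cos(f),np.sin(f),0],[0,0,-1]]).T
    sh=R0.T@(np.asarray(pos)-p0)*100; rv=Ro.from_matrix(R0.T@Rt).as_rotvec()
    print("t",round(s["time_s"],2),"pos",np.round(p0,4),"phi",round(np.degrees(np.arctan2(R0[1,1],R0[0,1])),2),"F",np.round(s["contact_force"],1),"gap_mm",round(s["finger_gap"]*91,1))
    print("shift cm",np.round(sh,2),"turn",np.round(rv,3)); return sh,rv
# rack: origin (.544,.298), x axis yaw 90.3deg ; tray: origin (.547,-.264) yaw -2.2
TR=np.array([.5469,-.264]);TY=np.radians(-2.2)
def tray(x,y,z):
    c,s=np.cos(TY),np.sin(TY);return np.array([TR[0]+c*x-s*y,TR[1]+s*x+c*y,z])
E
python3 -c "
from h import *
goal((.508,.267,.12),0.3)"
```

```text
t 0.1 pos [0.1636 0.5508 0.2352] phi 73.45 F [-0.5 -0.4  0.3] gap_mm 91.0
shift cm [-41.09 -17.38  11.55] turn [-1.000e-03  1.000e-03  1.277e+00]
```

Emit:
carry_out --pt "0 -41.1 -17.4 8 0 0 1.277" --pt "0 -41.1 -17.4 8 0 0 1.277" --pt "0 -41.1 -17.4 8 0 0 1.277" --pt "0 -41.1 -17.4 8 0 0 1.277" --pt "0 -41.1 -17.4 11.5 0 0 1.277" --pt "0 -41.1 -17.4 11.5 0 0 1.277" --pt "0 -41.1 -17.4 11.5 0 0 1.277" --pt "0 -41.1 -17.4 11.5 0 0 1.277" --pt "0 -41.1 -17.4 11.5 0 0 1.277" --pt "0 -41.1 -17.4 11.5 0 0 1.277" --pt "0 -41.1 -17.4 11.5 0 0 1.277" --pt "0 -41.1 -17.4 11.5 0 0 1.277" --force 20

```text
time_s: 1.3
tool_pos: [0.5074, 0.2679, 0.121]
orientation: [[-0.005, 1.0, -0.001], [1.0, 0.005, 0.0], [0.0, -0.001, -1.0]]
contact_force: [-0.1, 0.9, 0.4]
finger_gap: 0.501
```

```bash
python3 -c "
from h import *
goal((.508,.267,.033),0.3)"
```

```text
t 1.3 pos [0.5074 0.2679 0.121 ] phi 0.31 F [-0.1  0.9  0.4] gap_mm 45.6
shift cm [-0.09  0.06  8.8 ] turn [-0.001 -0.     0.   ]
```

Emit:
carry_out --pt "0 -0.1 0.06 3 0 0 0" --pt "0 -0.1 0.06 6 0 0 0" --pt "0 -0.1 0.06 7.5 0 0 0" --pt "0 -0.1 0.06 8.5 0 0 0" --pt "0 -0.1 0.06 8.8 0 0 0" --pt "0 -0.1 0.06 8.8 0 0 0"

```text
time_s: 1.9
tool_pos: [0.5086, 0.2672, 0.0335]
orientation: [[-0.006, 1.0, 0.001], [1.0, 0.006, 0.001], [0.001, 0.001, -1.0]]
contact_force: [0.1, 0.8, 1.3]
finger_gap: 0.501
```

```bash
python3 -c "
from h import *
goal((.508,.267,.033),0.3)
p,d=grab('side',1); crop(p,165,275,110,230,5,'s1.png')"
```

```text
t 1.9 pos [0.5086 0.2672 0.0335] phi 0.36 F [0.1 0.8 1.3] gap_mm 45.6
shift cm [-0.02 -0.06  0.05] turn [ 0.001 -0.001  0.001]
```

View pics/s1.png

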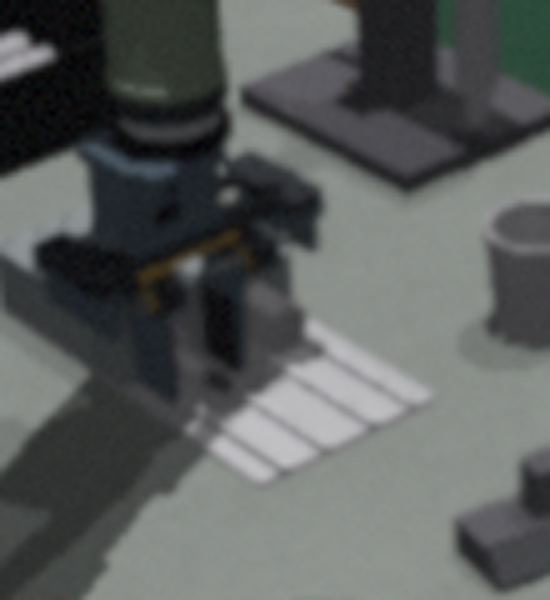

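The picture shows the fingers straddling the nose (crop ~(205,370)), with the plain bar clear behind. Closing.

Emit:
carry_out --pt "-1 0 0 0 0 0 0" --pt "-1 0 0 0 0 0 0" --pt "-1 0 0 0 0 0 0" --pt "-1 0 0 0 0 0 0" --pt "-1 0 0 0 0 0 0" --pt "-1 0 0 0 0 0 0" --force 25

```text
time_s: 2.55
tool_pos: [0.5092, 0.2664, 0.0334]
orientation: [[-0.005, 1.0, 0.001], [1.0, 0.005, 0.0], [0.0, 0.001, -1.0]]
contact_force: [0.2, -0.1, 2.8]
finger_gap: 0.234
```

Emit:
carry_out --pt "-1 -0.5 0 0 0 0 0" --pt "-1 -1.5 0 0 0 0 0" --pt "-1 -2.5 0 0 0 0 0" --pt "-1 -3.7 0 0 0 0 0" --pt "-1 -5 0 0 0 0 0" --pt "-1 -6.3 0 0 0 0 0" --pt "-1 -7.6 0 0 0 0 0" --pt "-1 -9 0 0 0 0 0" --pt "-1 -10.2 0 0 0 0 0" --pt "-1 -11.2 0 0 0 0 0" --pt "-1 -11.8 0 0 0 0 0" --pt "-1 -11.8 0 0 0 0 0"

```text
time_s: 3.75
tool_pos: [0.5093, 0.1462, 0.0332]
orientation: [[-0.005, 1.0, -0.0], [1.0, 0.005, -0.001], [-0.001, -0.0, -1.0]]
contact_force: [-0.0, -0.3, 8.1]
finger_gap: 0.233
```

```bash
python3 -c "
from h import *
goal((.508,.267-.118,.033),0.3)
p,d=grab('side',2); crop(p,165,295,110,240,5,'s2.png')"
```

```text
t 3.75 pos [0.5093 0.1462 0.0332] phi 0.27 F [-0.  -0.3  8.1] gap_mm 21.2
shift cm [ 0.28 -0.13  0.02] turn [-0.     0.001 -0.001]
```

View pics/s2.png

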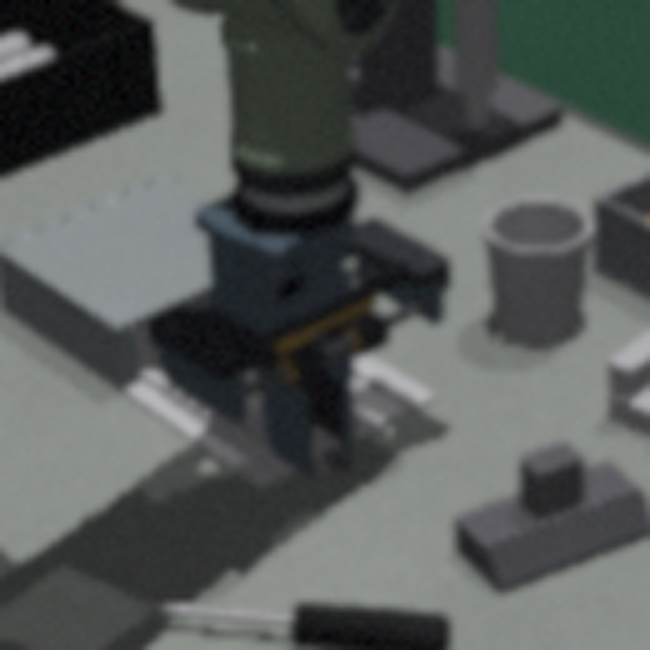

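The nose moved with the fingers, and the body lies out over the apron (crop ~(240,440)). Release and rise.

Emit:
carry_out --pt "-0.3 0 0 0 0 0 0" --pt "-0.1 0 0 0 0 0 0" --pt "0 0 0 0 0 0 0" --pt "0 0 0 0 0 0 0" --pt "0 0 0 -2 0 0 0" --pt "0 0 0 -6 0 0 0" --pt "0.3 0 0 -9 0 0 0" --pt "0.3 0 0 -9 0 0 0"

```text
time_s: 4.6
tool_pos: [0.5119, 0.149, 0.1269]
orientation: [[-0.005, 1.0, 0.008], [1.0, 0.005, 0.002], [0.002, 0.008, -1.0]]
contact_force: [0.3, -0.4, 0.3]
finger_gap: 0.633
```

```bash
python3 -c "
from h import *
goal((.508,.22,.11),0.3)
p,d=grab('side',3); crop(p,165,295,110,240,5,'s3.png')
p,d=grab('top',3); crop(p,95,285,165,245,4,'t3.png')"
```

```text
t 4.6 pos [0.5119 0.149  0.1269] phi 0.31 F [ 0.3 -0.4  0.3] gap_mm 57.6
shift cm [ 7.1  -0.37  1.7 ] turn [ 0.008 -0.002  0.   ]
```

View pics/s3.png

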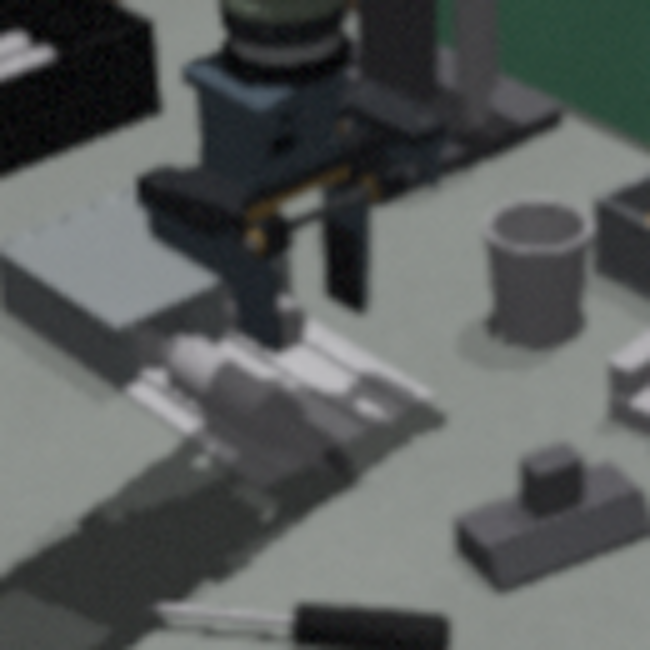

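View pics/t3.png

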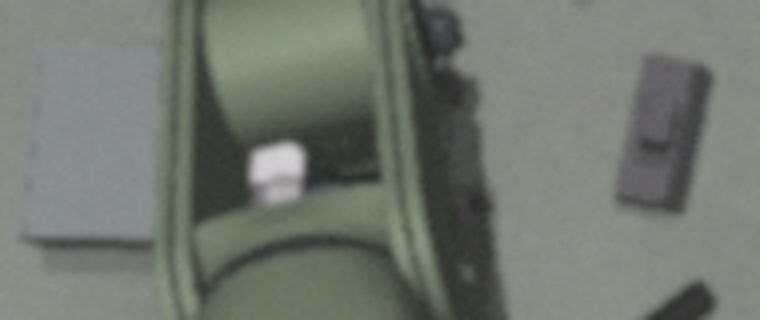

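```bash
python3 - <<'E'
from h import *
p,d=load("side",3);W=cloud("side",d)
P=W.reshape(-1,3)
# strip along the axis: max z as function of y
for y in np.arange(.09,.31,.01):
    m=(abs(P[:,1]-y)<.005)&(P[:,0]>.485)&(P[:,0]<.53)&(P[:,2]<.06)&(P[:,2]>.012)
    q=P[m]
    if len(q)>2: print(round(y,3),len(q),"zmax",np.round(np.percentile(q[:,2],90),3),"x of top",np.round(np.median(q[q[:,2]>np.percentile(q[:,2],70)][:,0]),3))
E
```

```text
0.11 3 zmax 0.031 x of top 0.506
0.12 14 zmax 0.03 x of top 0.507
0.13 26 zmax 0.035 x of top 0.505
0.14 17 zmax 0.034 x of top 0.51
0.15 13 zmax 0.033 x of top 0.506
0.16 21 zmax 0.036 x of top 0.507
0.17 33 zmax 0.04 x of top 0.509
0.18 38 zmax 0.041 x of top 0.506
0.19 24 zmax 0.041 x of top 0.506
0.2 28 zmax 0.039 x of top 0.513
0.21 29 zmax 0.042 x of top 0.512
0.22 22 zmax 0.041 x of top 0.506
0.23 29 zmax 0.041 x of top 0.509
0.24 27 zmax 0.041 x of top 0.507
0.25 30 zmax 0.041 x of top 0.507
0.26 16 zmax 0.042 x of top 0.505
0.27 25 zmax 0.041 x of top 0.512
0.28 10 zmax 0.036 x of top 0.505
0.29 8 zmax 0.042 x of top 0.512
0.3 43 zmax 0.056 x of top 0.508
```

Emit:
carry_out --pt "0.3 4 -0.35 0 0.008 -0.002 0" --pt "0.3 7.2 -0.35 1.7 0.008 -0.002 0" --pt "0.3 7.2 -0.35 4.5 0.008 -0.002 0" --pt "0.3 7.2 -0.35 7 0.008 -0.002 0" --pt "0.3 7.2 -0.35 8.6 0.008 -0.002 0" --pt "0.3 7.2 -0.35 9.3 0.008 -0.002 0" --pt "0.3 7.2 -0.35 9.3 0.008 -0.002 0"

```text
time_s: 5.4
tool_pos: [0.5041, 0.2198, 0.028]
orientation: [[-0.005, 1.0, -0.012], [1.0, 0.005, -0.004], [-0.004, -0.012, -1.0]]
contact_force: [0.1, 0.5, 0.7]
finger_gap: 0.651
```

```bash
python3 -c "
from h import *
goal((.508,.221,.033),0.3)
p,d=grab('side',4); crop(p,165,295,110,240,5,'s4.png')"
```

```text
t 5.4 pos [0.5041 0.2198 0.028 ] phi 0.29 F [0.1 0.5 0.7] gap_mm 59.2
shift cm [ 0.12  0.38 -0.51] turn [-0.012  0.004 -0.   ]
```

View pics/s4.png

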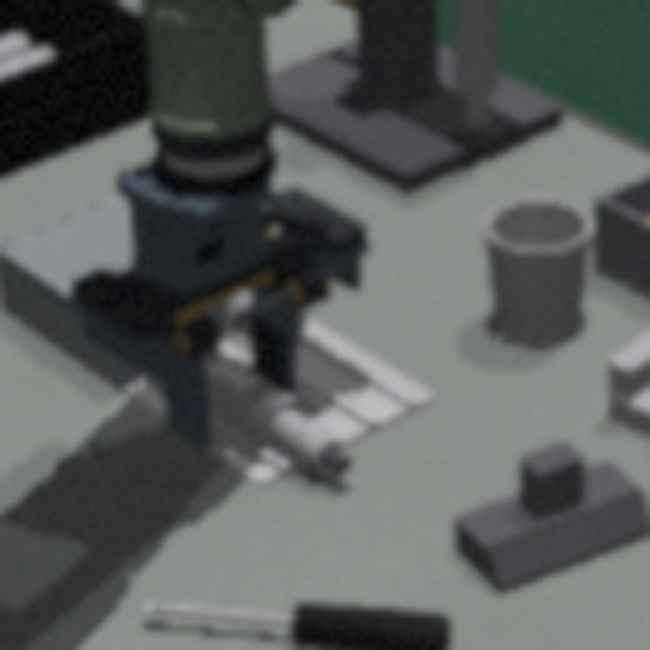

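Fingers straddle the barrel at its middle (crop ~(235,400)), with the nose at (310,440). I'm correcting the small offset before gripping.

Emit:
carry_out --pt "0.3 0.1 0.38 -0.55 -0.012 0.004 0" --pt "0.3 0.1 0.38 -0.55 -0.012 0.004 0" --pt "0.3 0.1 0.38 -0.55 -0.012 0.004 0" --pt "0.3 0.1 0.38 -0.55 -0.012 0.004 0"

```text
time_s: 5.85
tool_pos: [0.5096, 0.2214, 0.036]
orientation: [[-0.005, 1.0, 0.005], [1.0, 0.005, 0.002], [0.002, 0.005, -1.0]]
contact_force: [-0.2, -1.1, 0.3]
finger_gap: 0.652
```

```bash
python3 -c "
from h import *
goal((.508,.221,.033),0.3)"
```

```text
t 5.85 pos [0.5096 0.2214 0.036 ] phi 0.28 F [-0.2 -1.1  0.3] gap_mm 59.3
shift cm [-0.04 -0.16  0.3 ] turn [ 0.005 -0.002 -0.   ]
```

Emit:
carry_out --pt "0.3 0 -0.1 0.2 0.003 -0.001 0" --pt "0.3 0 -0.1 0.2 0.003 -0.001 0" --pt "0.3 0 -0.1 0.2 0.003 -0.001 0" --pt "-0.1 0 -0.1 0.2 0.003 -0.001 0" --pt "-1 0 -0.1 0.2 0.003 -0.001 0" --pt "-1 0 -0.1 0.2 0.003 -0.001 0" --pt "-1 0 -0.1 0.2 0.003 -0.001 0" --pt "-1 0 -0.1 0.2 0.003 -0.001 0" --pt "-1 0 -0.1 0.2 0.003 -0.001 0" --force 30

```text
time_s: 6.75
tool_pos: [0.5086, 0.2215, 0.0335]
orientation: [[-0.005, 1.0, 0.002], [1.0, 0.005, 0.001], [0.001, 0.002, -1.0]]
contact_force: [0.2, 0.7, -0.6]
finger_gap: 0.387
```

```bash
python3 -c "
from h import *
goal((.508,.221,.033),0.3)"
```

```text
t 6.75 pos [0.5086 0.2215 0.0335] phi 0.29 F [ 0.2  0.7 -0.6] gap_mm 35.3
shift cm [-0.05 -0.06  0.05] turn [ 0.002 -0.001 -0.   ]
```

Emit:
carry_out --pt "-1 0 0 -0.5 0 0 0" --pt "-1 0 0 -1.5 0 0 0" --pt "-1 0 0 -3 0 0 0" --pt "-1 0 0 -5 0 0 0" --pt "-1 0 0 -7 0 0 0" --pt "-1 0 0 -9 0 0 0" --pt "-1 0 0 -11 0 0 0" --pt "-1 0 0 -12 0 0 0" --pt "-1 0 0 -12 0 0 0"

```text
time_s: 7.65
tool_pos: [0.5088, 0.2215, 0.155]
orientation: [[-0.005, 1.0, 0.004], [1.0, 0.005, 0.002], [0.002, 0.004, -1.0]]
contact_force: [-0.1, 0.5, -4.3]
finger_gap: 0.393
```

```bash
python3 -c "
from h import *
t=tray(-.02,.02,.15);print(t)
goal(t,87.8)
p,d=grab('side',5); crop(p,165,295,80,240,5,'s5.png')"
```

```text
[ 0.5276825  -0.24324699  0.15      ]
t 7.65 pos [0.5088 0.2215 0.155 ] phi 0.28 F [-0.1  0.5 -4.3] gap_mm 35.8
shift cm [-46.49   1.65   0.4 ] turn [ 5.000e-03  1.000e-03 -1.527e+00]
```

View pics/s5.png

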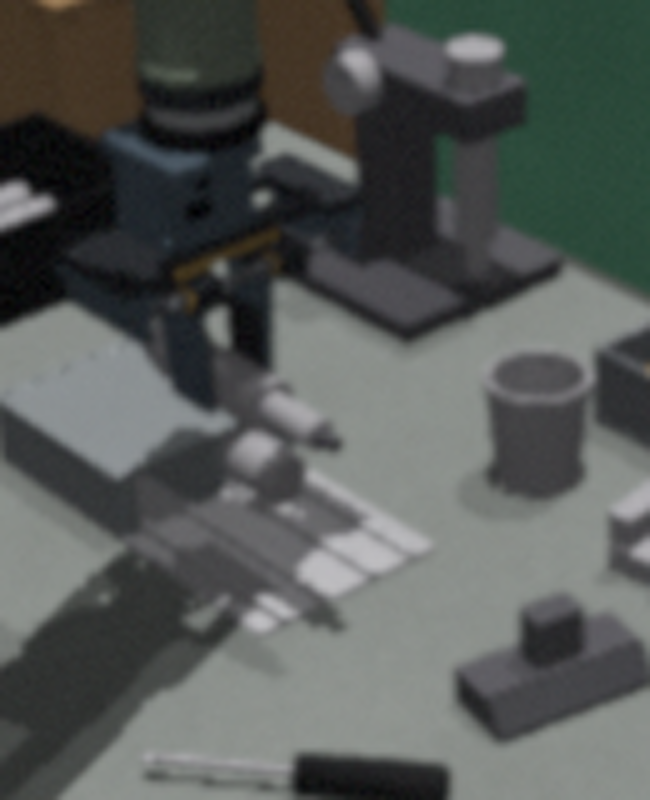

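Emit:
carry_out --pt "-1 -1 0 0 0 0 -0.03" --pt "-1 -3 0.1 0 0 0 -0.1" --pt "-1 -5 0.2 0 0 0 -0.18" --pt "-1 -8 0.3 0 0 0 -0.26" --pt "-1 -11 0.4 0 0 0 -0.36" --pt "-1 -14 0.5 0 0 0 -0.46" --pt "-1 -17 0.6 0 0 0 -0.56" --pt "-1 -20 0.7 0 0 0 -0.66" --pt "-1 -23 0.8 0 0 0 -0.76" --pt "-1 -26 0.9 0 0 0 -0.85" --pt "-1 -28 1 0 0 0 -0.92" --pt "-1 -29 1 0 0 0 -0.95"

```text
time_s: 8.9
tool_pos: [0.5187, -0.0704, 0.1516]
orientation: [[-0.816, 0.578, -0.002], [0.578, 0.816, 0.001], [0.002, -0.0, -1.0]]
contact_force: [0.8, -0.5, -3.5]
finger_gap: 0.392
```

```bash
python3 -c "
from h import *
goal(tray(-.02,.02,.12),87.8)"
```

```text
t 8.9 pos [ 0.5187 -0.0704  0.1516] phi 54.72 F [ 0.8 -0.5 -3.5] gap_mm 35.7
shift cm [-10.72 -13.59   3.14] turn [ 0.    -0.002 -0.577]
```

Emit:
carry_out --pt "-1 -1 -1.3 0 0 0 -0.06" --pt "-1 -2.5 -3.2 0 0 0 -0.14" --pt "-1 -4.5 -5.6 0 0 0 -0.24" --pt "-1 -6.5 -8.2 0 0 0 -0.35" --pt "-1 -8.5 -10.8 0.5 0 0 -0.46" --pt "-1 -10 -12.7 1 0 0 -0.54" --pt "-1 -10.7 -13.6 1.7 0 0 -0.577" --pt "-1 -10.7 -13.6 2.5 0 0 -0.577" --pt "-1 -10.7 -13.6 3 0 0 -0.577" --pt "-1 -10.7 -13.6 3 0 0 -0.577" --pt "-1 -10.7 -13.6 3 0 0 -0.577"

```text
time_s: 10.0
tool_pos: [0.5285, -0.2405, 0.1227]
orientation: [[-0.999, 0.038, 0.0], [0.038, 0.999, 0.002], [-0.0, 0.002, -1.0]]
contact_force: [0.5, -0.6, -3.9]
finger_gap: 0.389
```

```bash
python3 -c "
from h import *
goal(tray(-.02,.02,.0365),87.8)
p,d=grab('side',6); crop(p,250,420,150,310,4,'s6.png')"
```

```text
t 10.0 pos [ 0.5285 -0.2405  0.1227] phi 87.82 F [ 0.5 -0.6 -3.9] gap_mm 35.4
shift cm [ 0.07 -0.29  8.62] turn [0.002 0.    0.   ]
```

View pics/s6.png

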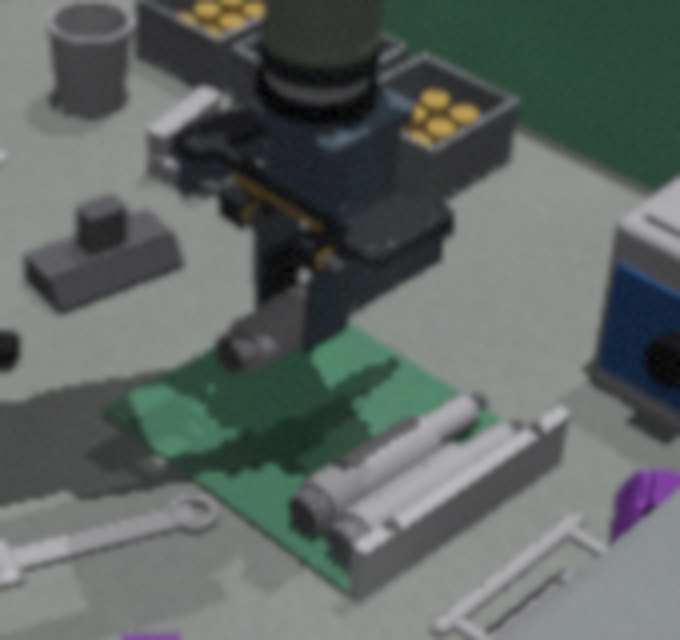

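Emit:
carry_out --pt "-1 0 -0.1 2 0 0 0" --pt "-1 0 -0.1 4 0 0 0" --pt "-1 0 -0.1 6 0 0 0" --pt "-1 0 -0.1 7 0 0 0" --pt "-1 0 -0.1 7.5 0 0 0" --pt "-1 0 -0.1 7.5 0 0 0" --pt "-1 0 -0.1 7.5 0 0 0"

```text
time_s: 10.75
tool_pos: [0.5293, -0.2426, 0.0489]
orientation: [[-0.999, 0.039, 0.003], [0.039, 0.999, 0.0], [-0.003, 0.0, -1.0]]
contact_force: [0.6, -0.3, -4.9]
finger_gap: 0.392
```

```bash
python3 -c "
from h import *
goal(tray(-.02,.02,.0365),87.8)"
```

```text
t 10.75 pos [ 0.5293 -0.2426  0.0489] phi 87.78 F [ 0.6 -0.3 -4.9] gap_mm 35.7
shift cm [ 0.16 -0.07  1.24] turn [ 0.     0.003 -0.   ]
```

Emit:
carry_out --pt "-1 0 0 0.3 0 0 0" --pt "-1 0 0 0.6 0 0 0" --pt "-1 0 0 0.8 0 0 0" --pt "-1 0 0 1.0 0 0 0" --pt "-1 0 0 1.1 0 0 0" --pt "-1 0 0 1.15 0 0 0" --pt "-1 0 0 1.2 0 0 0" --pt "-1 0 0 1.2 0 0 0"

```text
time_s: 11.55
tool_pos: [0.5285, -0.2423, 0.0364]
orientation: [[-0.999, 0.039, 0.001], [0.039, 0.999, 0.001], [-0.001, 0.001, -1.0]]
contact_force: [-1.4, 0.8, 1.7]
finger_gap: 0.388
```

Emit:
carry_out --pt "-0.15 0 0 0 0 0 0" --pt "-0.05 0 0 0 0 0 0" --pt "0.1 0 0 0 0 0 0" --pt "0.2 0 0 0 0 0 0" --pt "0.2 0 0 0 0 0 0" --pt "0.2 0 0 -2 0 0 0" --pt "0.2 0 0 -5 0 0 0" --pt "-0.5 0 0 -7 0 0 0" --pt "-1 0 0 -8 0 0 0" --pt "-1 0 0 -8 0 0 0" --pt "-1 0 0 -8 0 0 0"

```text
time_s: 12.65
tool_pos: [0.528, -0.2422, 0.1151]
orientation: [[-0.999, 0.039, -0.0], [0.039, 0.999, 0.002], [0.0, 0.002, -1.0]]
contact_force: [0.3, -1.3, 0.2]
finger_gap: 0.281
```

```bash
cat > m7.py <<'E'
from h import *
import sys
tag=sys.argv[1]
p,d=grab('side',tag); crop(p,250,420,150,310,4,f's{tag}.png')
goal(tray(-.02,.02,.12),87.8)
P=cloud("side",d).reshape(-1,3);c,s=np.cos(TY),np.sin(TY)
X=(P[:,0]-TR[0])*c+(P[:,1]-TR[1])*s;Y=-(P[:,0]-TR[0])*s+(P[:,1]-TR[1])*c
print("top line y(mm) by x; zmax")
for x in np.arange(-.08,.09,.01):
    o=[]
    for lo,hi in ((-.105,-.069),(-.069,-.033),(-.03,.06)):
        m=(abs(X-x)<.006)&(Y>lo)&(Y<hi)&(P[:,2]>.022)&(P[:,2]<.05)
        if m.sum()>4:
            zz=P[m,2];k=zz>np.percentile(zz,60);o.append((int(m.sum()),round(1000*np.median(Y[m][k])),round(1000*np.percentile(Y[m],5)),round(1000*np.percentile(Y[m],95)),round(1000*np.percentile(zz,90))))
        else:o.append(None)
    print(round(x,2),o)
E
python3 m7.py 7
```

```text
t 12.7 pos [ 0.5278 -0.2421  0.1147] phi 87.78 F [ 0.5 -0.4  0.1] gap_mm 21.4
shift cm [ 0.   -0.11 -0.53] turn [ 0.002 -0.001 -0.   ]
top line y(mm) by x; zmax
-0.08 [(39, -87, -94, -74, 40), (56, -51, -63, -38, 38), (54, 20, 10, 30, 39)]
-0.07 [(41, -88, -96, -74, 42), (60, -51, -65, -37, 42), (59, 23, 4, 33, 42)]
-0.06 [(34, -88, -97, -76, 43), (45, -49, -67, -39, 43), (47, 19, 4, 32, 43)]
-0.05 [(31, -90, -97, -75, 43), (43, -52, -67, -43, 43), (41, 21, 4, 30, 43)]
-0.04 [(31, -90, -98, -75, 44), (45, -52, -66, -42, 43), (49, 21, 4, 32, 43)]
-0.03 [(36, -87, -98, -76, 43), (47, -51, -66, -40, 44), (45, 22, 6, 31, 44)]
-0.02 [(26, -85, -98, -74, 43), (41, -53, -65, -39, 43), (44, 18, 5, 28, 44)]
-0.01 [(32, -89, -98, -76, 44), (44, -54, -65, -37, 43), (45, 20, 4, 31, 43)]
-0.0 [(29, -88, -98, -75, 43), (47, -51, -66, -39, 44), (47, 20, 4, 32, 44)]
0.01 [(28, -90, -99, -76, 44), (42, -52, -67, -40, 44), (40, 19, 4, 30, 43)]
0.02 [(29, -86, -98, -77, 44), (40, -51, -66, -40, 44), (45, 21, 5, 32, 44)]
0.03 [(16, -91, -100, -77, 42), (25, -53, -66, -41, 42), (22, 19, 5, 27, 43)]
0.04 [(21, -88, -104, -82, 39), (24, -50, -61, -46, 37), (20, 18, 11, 28, 35)]
0.05 [(20, -88, -94, -80, 37), (27, -54, -62, -44, 36), (28, 20, 12, 28, 36)]
0.06 [(16, -89, -93, -81, 37), (27, -50, -60, -43, 37), (26, 20, 10, 27, 36)]
0.07 [(10, -89, -93, -80, 36), (26, -53, -61, -44, 36), (21, 19, 11, 28, 36)]
0.08 [(11, -87, -99, -84, 32), (13, -51, -58, -48, 33), (11, 18, 14, 22, 34)]
```

View pics/s7.png

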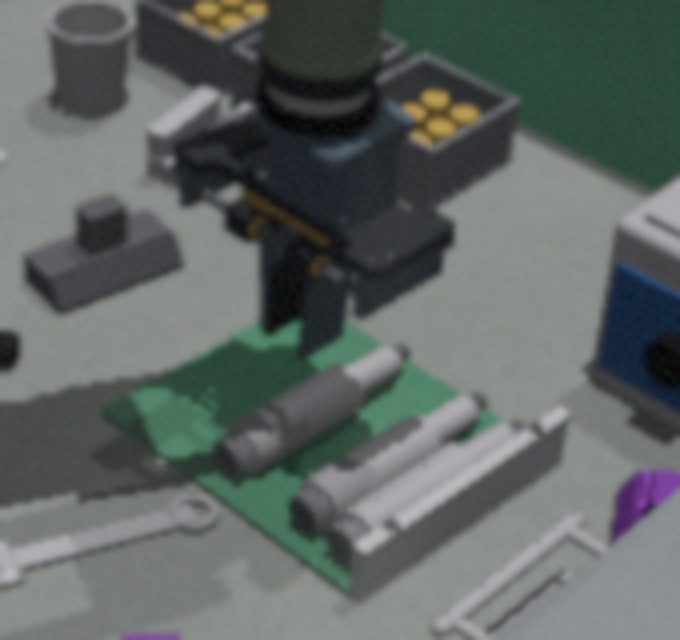

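Emit:
carry_out --pt "-1 0 -0.1 1.5 0 0 0" --pt "-1 0 -0.1 3 0 0 0" --pt "-1 0 -0.1 4 0 0 0" --pt "-1 0 -0.1 4.4 0 0 0" --pt "-1 0 -0.1 4.4 0 0 0" --pt "-1 0 -0.1 4.4 0 0 0"

```text
time_s: 13.3
tool_pos: [0.5288, -0.2435, 0.0721]
orientation: [[-0.999, 0.039, 0.001], [0.039, 0.999, 0.001], [-0.001, 0.001, -1.0]]
contact_force: [0.3, 0.4, -1.0]
finger_gap: 0.005
```

Emit:
carry_out --pt "-1 0 0 0.3 0 0 0" --pt "-1 0 0 0.5 0 0 0" --pt "-1 0 0 0.65 0 0 0" --pt "-1 0 0 0.75 0 0 0" --pt "-1 0 0 0.82 0 0 0" --pt "-1 0 0 0.86 0 0 0"

```text
time_s: 13.9
tool_pos: [0.5285, -0.2436, 0.0641]
orientation: [[-0.999, 0.039, 0.001], [0.039, 0.999, 0.001], [-0.001, 0.001, -1.0]]
contact_force: [-2.6, 0.0, 8.4]
finger_gap: 0.002
```

Emit:
carry_out --pt "-1 0 0 0.03 0 0 0" --pt "-1 0 0 0.03 0 0 0" --pt "-1 0 0 0.03 0 0 0"

```text
time_s: 14.2
tool_pos: [0.5285, -0.2436, 0.0642]
orientation: [[-0.999, 0.039, 0.002], [0.039, 0.999, 0.0], [-0.002, 0.001, -1.0]]
contact_force: [-2.7, -0.5, 6.5]
finger_gap: 0.003
```

Emit:
carry_out --pt "-1 0 0 0.05 0 0 0" --pt "-1 0 0 0.1 0 0 0" --pt "-1 0 0 0.1 0 0 0" --pt "-1 0 0 0.1 0 0 0"

```text
time_s: 14.6
tool_pos: [0.5285, -0.2438, 0.0641]
orientation: [[-0.999, 0.039, 0.002], [0.039, 0.999, -0.0], [-0.002, 0.0, -1.0]]
contact_force: [-3.4, 0.1, 11.9]
finger_gap: 0.003
```

Emit:
carry_out --pt "-1 0 0 -1 0 0 0" --pt "-1 0 0 -4 0 0 0" --pt "-1 0 0 -8 0 0 0" --pt "-1 0 0 -10 0 0 0" --pt "-1 0 0 -10 0 0 0"

```text
time_s: 15.1
tool_pos: [0.5304, -0.2444, 0.1658]
orientation: [[-0.999, 0.039, 0.008], [0.039, 0.999, -0.002], [-0.008, -0.002, -1.0]]
contact_force: [0.0, 0.1, -0.2]
finger_gap: 0.006
```

```bash
python3 m7.py 8 | awk 'NR<3||/-0.02|0.06|-0.06/'; python3 - <<'E'
from h import *
for n in("top","side"):
    p,d=load(n,0);P=cloud(n,d).reshape(-1,3)
    m=(abs(P[:,0]-.567)<.075)&(abs(P[:,1]+.01)<.05)&(P[:,2]>.006)&(P[:,2]<.07)
    # top face (flat 26 mm) + block
    t=P[m&(P[:,2]>.020)]
    r=cv2.minAreaRect((t[:,:2]*1000).astype(np.float32)); print(n,"z>20",r)
    t=P[m]; 
    for lab,tt in(("all",t),("block",t[t[:,2]>.052])):
        print(n,lab,len(tt),cv2.minAreaRect((tt[:,:2]*1000).astype(np.float32)),tt.mean(0))
    # +y edge by bins on x
    E=[];G=[]
    for x in np.arange(.53,.60,.008):
        k=m&(abs(P[:,0]-x)<.004)&(P[:,2]>.018); E.append((x,np.percentile(P[k,1],98)))
    E=np.array(E);c=np.polyfit(E[:,0]-.567,E[:,1],1);print("yaw",np.degrees(np.arctan(c[0])),"y edge at .567",c[1])
E
```

```text
t 15.15 pos [ 0.5291 -0.2438  0.1635] phi 87.78 F [0.1 0.  0.7] gap_mm 0.6
shift cm [0.17 0.05 4.35] turn [-0.     0.004 -0.   ]
-0.06 [(31, -88, -97, -77, 43), (40, -51, -67, -43, 44), (53, 20, 4, 33, 44)]
-0.02 [(34, -88, -99, -77, 44), (45, -51, -66, -40, 44), (43, 21, 5, 28, 44)]
0.06 [(20, -91, -104, -81, 38), (29, -52, -61, -43, 36), (24, 18, 11, 27, 37)]
top z>20 ((567.1830444335938, -12.352149963378906), (47.49543380737305, 110.33354949951172), 79.34891510009766)
top all 668 ((572.8704223632812, -10.087745666503906), (77.34417724609375, 124.78337097167969), 71.36114501953125) [ 0.56372202 -0.01447753  0.02880088]
top block 93 ((567.254150390625, -10.653246879577637), (22.15801239013672, 34.777496337890625), 77.75408172607422) [ 0.56659564 -0.01082964  0.06067434]
yaw -10.742101245468643 y edge at .567 0.01028435348138816
side z>20 ((567.0101928710938, -10.83309555053711), (49.825862884521484, 111.18318939208984), 78.30845642089844)
side all 688 ((564.598876953125, -25.868488311767578), (84.9022445678711, 149.30050659179688), 75.63693237304688) [ 0.56054534 -0.0174552   0.02839632]
side block 84 ((567.6724853515625, -8.139633178710938), (28.28634262084961, 35.72712326049805), 77.98023223876953) [ 0.56630325 -0.01038663  0.06020814]
yaw -23.964562647731874 y edge at .567 0.0046471780043313106
```

```bash
python3 -c "
from h import *
goal((.567,-.0105,.11),78.5)"
```

```text
t 15.15 pos [ 0.5291 -0.2438  0.1635] phi 87.78 F [0.1 0.  0.7] gap_mm 0.6
shift cm [-2.86 23.46  5.35] turn [0.    0.004 0.162]
```

Emit:
carry_out --pt "-0.5 0 3 0 0 0 0.03" --pt "0 -1 7 0 0 0 0.08" --pt "0.2 -2 12 0 0 0 0.162" --pt "0.2 -2.7 17 1 0 0 0.162" --pt "0.2 -2.9 21 2.5 0 0 0.162" --pt "0.2 -2.9 23.3 4 0 0 0.162" --pt "0.2 -2.9 23.4 5.3 0 0 0.162" --pt "0.2 -2.9 23.4 5.3 0 0 0.162" --pt "0.2 -2.9 23.4 5.3 0 0 0.162" --pt "0.2 -2.9 23.4 5.3 0 0 0.162"

```text
time_s: 16.15
tool_pos: [0.5669, -0.012, 0.1097]
orientation: [[-0.98, 0.201, 0.002], [0.201, 0.98, 0.001], [-0.002, 0.001, -1.0]]
contact_force: [0.5, -0.2, 0.8]
finger_gap: 0.6
```

```bash
python3 -c "
from h import *
goal((.567,-.0105,.053),78.5)"
```

```text
t 16.15 pos [ 0.5669 -0.012   0.1097] phi 78.4 F [ 0.5 -0.2  0.8] gap_mm 54.6
shift cm [0.03 0.14 5.67] turn [ 0.001  0.002 -0.002]
```

Emit:
carry_out --pt "0.2 0 0.1 2 0 0 0" --pt "0.2 0 0.1 4 0 0 0" --pt "0.2 0 0.1 5.2 0 0 0" --pt "0.2 0 0.1 5.6 0 0 0" --pt "0.2 0 0.1 5.6 0 0 0" --pt "0.2 0 0.1 5.6 0 0 0" --pt "0.2 0 0.1 5.6 0 0 0"

```text
time_s: 16.85
tool_pos: [0.5674, -0.0098, 0.0542]
orientation: [[-0.98, 0.2, 0.003], [0.2, 0.98, 0.001], [-0.003, 0.002, -1.0]]
contact_force: [0.1, -0.9, -0.6]
finger_gap: 0.598
```

```bash
python3 -c "
from h import *
goal((.567,-.0105,.053),78.5)
p,d=grab('side',9); crop(p,210,350,110,250,5,'s9.png')"
```

```text
t 16.85 pos [ 0.5674 -0.0098  0.0542] phi 78.49 F [ 0.1 -0.9 -0.6] gap_mm 54.4
shift cm [ 0.03 -0.08  0.12] turn [ 0.002  0.003 -0.   ]
```

View pics/s9.png

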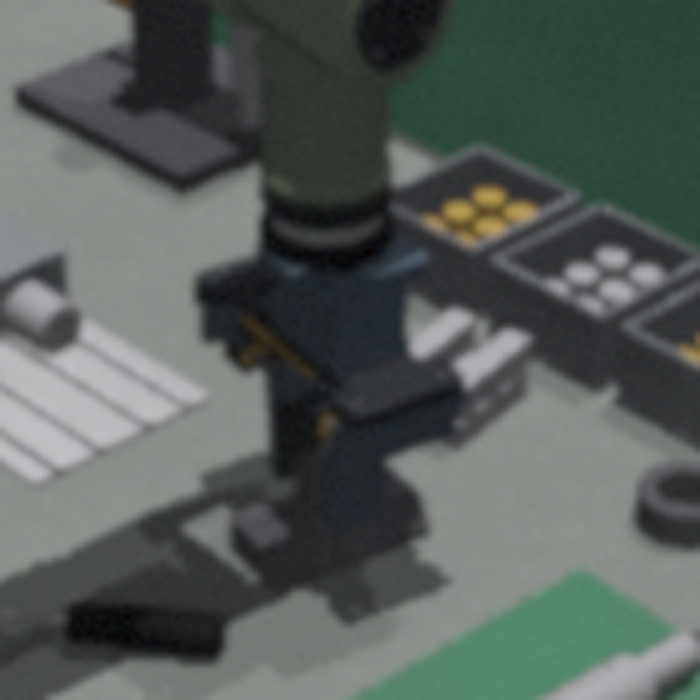

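The fingers stand either side of the grip block (crop ~(320,500)). Closing.

Emit:
carry_out --pt "-0.2 0 0 0 0 0 0" --pt "-1 0 0 0 0 0 0" --pt "-1 0 0 0 0 0 0" --pt "-1 0 0 0 0 0 0" --pt "-1 0 0 0 0 0 0" --pt "-1 0 0 0 0 0 0" --pt "-1 0 0 -1 0 0 0" --pt "-1 0 0 -3 0 0 0" --pt "-1 0 0 -5 0 0 0" --pt "-1 0 0 -6.5 0 0 0" --pt "-1 0 0 -7 0 0 0" --pt "-1 0 0 -7 0 0 0" --force 35

```text
time_s: 18.1
tool_pos: [0.5667, -0.0099, 0.1237]
orientation: [[-0.98, 0.2, 0.002], [0.2, 0.98, 0.001], [-0.001, 0.001, -1.0]]
contact_force: [0.5, -0.5, -5.4]
finger_gap: 0.24
```

```bash
python3 -c "
from h import *
t=tray(-.015,.09,.12);print(t)
goal(t,87.8)
p,d=grab('side',10); crop(p,210,350,110,250,5,'s10.png')"
```

```text
[ 0.53536596 -0.17349052  0.12      ]
t 18.1 pos [ 0.5667 -0.0099  0.1237] phi 78.49 F [ 0.5 -0.5 -5.4] gap_mm 21.8
shift cm [ -0.2  -16.66   0.35] turn [ 0.001  0.001 -0.162]
```

View pics/s10.png

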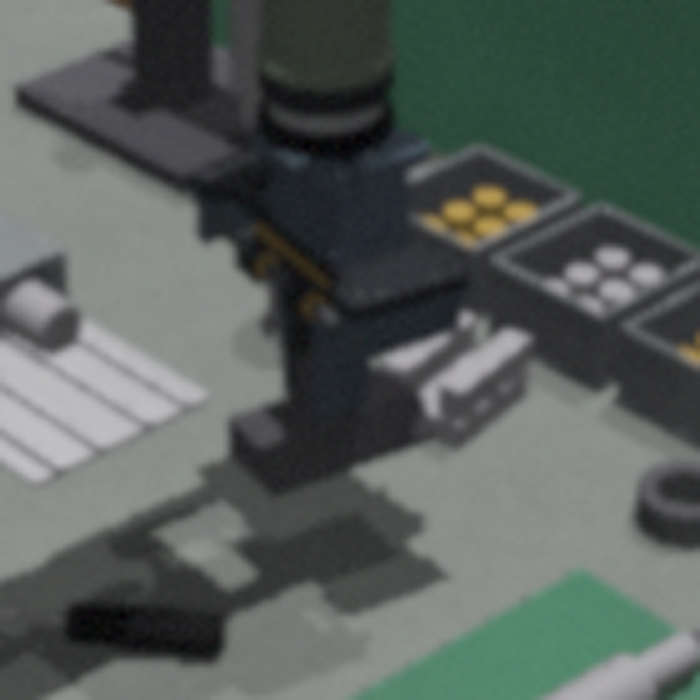

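Emit:
carry_out --pt "-1 0 -1.5 0 0 0 -0.02" --pt "-1 -0.1 -4 0 0 0 -0.05" --pt "-1 -0.1 -7 0 0 0 -0.08" --pt "-1 -0.2 -10 0 0 0 -0.12" --pt "-1 -0.2 -13 0 0 0 -0.15" --pt "-1 -0.2 -15.5 0 0 0 -0.162" --pt "-1 -0.2 -16.5 0.5 0 0 -0.162" --pt "-1 -0.2 -16.6 2 0 0 -0.162" --pt "-1 -0.2 -16.6 4 0 0 -0.162" --pt "-1 -0.2 -16.6 5 0 0 -0.162" --pt "-1 -0.2 -16.6 5.2 0 0 -0.162" --pt "-1 -0.2 -16.6 5.2 0 0 -0.162"

```text
time_s: 19.35
tool_pos: [0.5356, -0.1724, 0.0707]
orientation: [[-0.999, 0.038, 0.0], [0.038, 0.999, 0.002], [-0.0, 0.002, -1.0]]
contact_force: [0.2, -0.1, -4.3]
finger_gap: 0.239
```

```bash
python3 -c "
from h import *
t=tray(-.015,.09,.060);print(t)
goal(t,87.8)
p,d=grab('side',11); crop(p,250,420,150,310,4,'s11.png')"
```

```text
[ 0.53536596 -0.17349052  0.06      ]
t 19.35 pos [ 0.5356 -0.1724  0.0707] phi 87.8 F [ 0.2 -0.1 -4.3] gap_mm 21.8
shift cm [ 0.02 -0.11  1.07] turn [0.002 0.    0.   ]
```

View pics/s11.png

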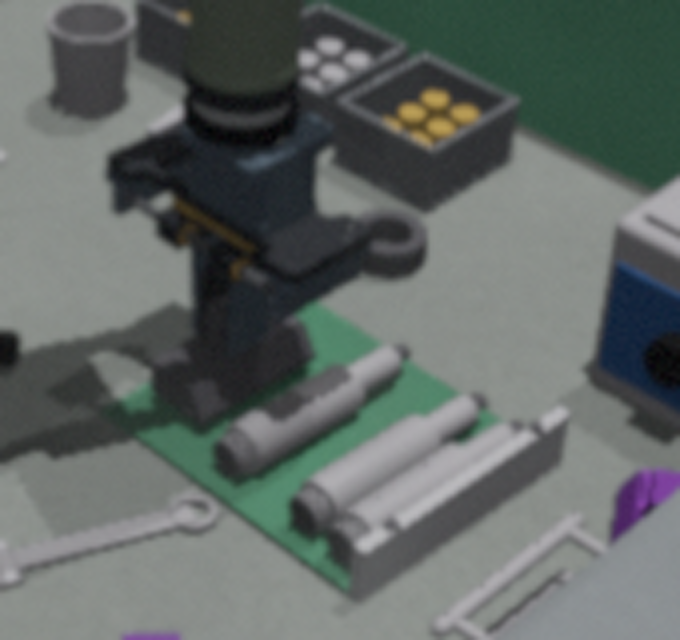

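Emit:
carry_out --pt "-1 0 0 0.4 0 0 0" --pt "-1 0 0 0.7 0 0 0" --pt "-1 0 0 0.9 0 0 0" --pt "-1 0 0 1.0 0 0 0" --pt "-1 0 0 1.05 0 0 0" --pt "-1 0 0 1.05 0 0 0"

```text
time_s: 20.0
tool_pos: [0.5356, -0.1728, 0.0606]
orientation: [[-0.999, 0.039, 0.001], [0.039, 0.999, 0.001], [-0.001, 0.001, -1.0]]
contact_force: [0.8, 0.2, -3.6]
finger_gap: 0.236
```

Emit:
carry_out --pt "-1 0 0 0.05 0 0 0" --pt "-1 0 0 0.06 0 0 0" --pt "-1 0 -0.3 0.06 0 0 0" --pt "-1 0 -0.8 0.06 0 0 0" --pt "-1 0 -1.3 0.06 0 0 0" --pt "-1 0 -1.7 0.06 0 0 0" --pt "-1 0 -2.0 0.06 0 0 0" --pt "-1 0 -2.3 0.06 0 0 0" --pt "-1 0 -2.6 0.06 0 0 0" --pt "-1 0 -2.8 0.06 0 0 0" --pt "-1 0 -3.0 0.06 0 0 0"

```text
time_s: 21.1
tool_pos: [0.5344, -0.2029, 0.06]
orientation: [[-0.999, 0.039, 0.001], [0.039, 0.999, 0.001], [-0.001, 0.001, -1.0]]
contact_force: [-0.6, 0.4, -4.9]
finger_gap: 0.245
```

```bash
python3 m7.py 12; python3 -c "
from h import *
goal(tray(-.015,.028,.060),87.8)"
```

```text
t 21.15 pos [ 0.5345 -0.2032  0.06  ] phi 87.78 F [-0.3 -1.2 -4.5] gap_mm 21.8
shift cm [ 0.52 -4.03 -6.01] turn [ 0.001  0.001 -0.   ]
top line y(mm) by x; zmax
-0.08 [(32, -87, -100, -75, 40), (58, -51, -62, -39, 38), (58, 19, 4, 26, 39)]
-0.07 [(47, -88, -99, -76, 43), (65, -53, -66, -38, 42), (81, 16, 1, 56, 41)]
-0.06 [(32, -86, -97, -78, 43), (43, -50, -65, -39, 43), (77, 17, 1, 57, 42)]
-0.05 [(33, -89, -98, -76, 44), (52, -51, -65, -39, 44), (75, 17, 0, 57, 44)]
-0.04 [(28, -86, -98, -76, 42), (44, -51, -66, -41, 44), (71, 18, 1, 54, 44)]
-0.03 [(35, -86, -98, -75, 43), (47, -51, -66, -40, 44), (92, 28, 1, 58, 46)]
-0.02 [(35, -87, -99, -76, 43), (46, -49, -67, -41, 43), (67, 18, 1, 45, 44)]
-0.01 [(28, -87, -98, -72, 43), (45, -50, -66, -40, 44), (65, 20, 1, 46, 44)]
-0.0 [(31, -86, -99, -75, 43), (38, -49, -66, -40, 44), (65, 18, 1, 47, 44)]
0.01 [(29, -87, -98, -78, 43), (47, -52, -67, -41, 43), (59, 13, 0, 48, 43)]
0.02 [(31, -87, -98, -75, 43), (40, -54, -66, -41, 43), (58, 15, 1, 56, 43)]
0.03 [(13, -86, -96, -81, 42), (22, -52, -65, -42, 42), (44, 13, 2, 57, 41)]
0.04 [(21, -90, -97, -81, 39), (23, -49, -61, -45, 37), (29, 14, 8, 48, 37)]
0.05 [(15, -87, -94, -82, 36), (31, -50, -61, -45, 36), (29, 14, 6, 24, 37)]
0.06 [(19, -92, -104, -82, 42), (29, -51, -61, -45, 37), (23, 13, 7, 22, 36)]
0.07 [(15, -87, -105, -81, 43), (24, -53, -61, -43, 37), (25, 14, 7, 23, 37)]
0.08 [(11, -87, -98, -84, 33), (11, -53, -59, -48, 32), (11, 16, 11, 23, 35)]
t 21.15 pos [ 0.5345 -0.2032  0.06  ] phi 87.78 F [-0.3 -1.2 -4.5] gap_mm 21.8
shift cm [ 0.03 -3.23 -0.  ] turn [ 0.001  0.001 -0.   ]
```

View pics/s12.png

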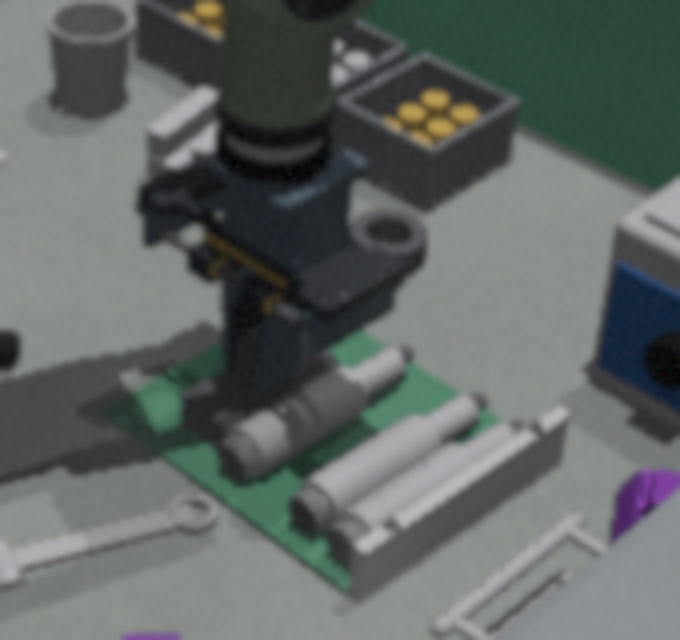

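Emit:
carry_out --pt "-1 0 0 0.05 0 0 0" --pt "-1 0 0 0.08 0 0 0" --pt "-1 0 0 0.08 0 0 0"

```text
time_s: 21.45
tool_pos: [0.5345, -0.2028, 0.0593]
orientation: [[-0.999, 0.039, 0.001], [0.039, 0.999, 0.001], [-0.001, 0.001, -1.0]]
contact_force: [-0.6, -0.5, -3.2]
finger_gap: 0.241
```

Emit:
carry_out --pt "-1 0 0 0.04 0 0 0" --pt "-1 0 0 0.07 0 0 0" --pt "-1 0 0 0.07 0 0 0"

```text
time_s: 21.75
tool_pos: [0.5345, -0.2028, 0.0593]
orientation: [[-0.999, 0.039, 0.001], [0.039, 0.999, 0.001], [-0.001, 0.001, -1.0]]
contact_force: [-3.2, 1.1, 6.0]
finger_gap: 0.239
```

Emit:
carry_out --pt "-1 0 0 -0.04 0 0 0" --pt "-1 0 -0.3 -0.04 0 0 0" --pt "-1 0 -0.6 -0.04 0 0 0" --pt "-1 0 -0.9 -0.04 0 0 0" --pt "-1 0 -1.2 -0.04 0 0 0" --pt "-1 0 -1.5 -0.04 0 0 0" --pt "-1 0 -1.8 -0.04 0 0 0" --pt "-1 0 -2.1 -0.04 0 0 0" --pt "-1 0 -2.4 -0.04 0 0 0" --pt "-1 0 -2.6 -0.04 0 0 0" --pt "-1 0 -2.8 -0.04 0 0 0" --pt "-1 0 -2.8 -0.04 0 0 0"

```text
time_s: 22.95
tool_pos: [0.5343, -0.2306, 0.0594]
orientation: [[-0.999, 0.04, 0.003], [0.04, 0.999, 0.002], [-0.003, 0.002, -1.0]]
contact_force: [1.0, 2.9, 5.0]
finger_gap: 0.238
```

```bash
python3 m7.py 13; python3 -c "
from h import *
goal(tray(-.015,.028,.059),87.8)"
```

```text
t 23.0 pos [ 0.5343 -0.2306  0.0594] phi 87.72 F [0.7 3.1 4.5] gap_mm 21.8
shift cm [ 0.59 -1.28 -6.07] turn [ 0.002  0.003 -0.001]
top line y(mm) by x; zmax
-0.08 [(38, -88, -96, -73, 40), (63, -51, -62, -38, 38), (55, -12, -23, -2, 38)]
-0.07 [(38, -87, -97, -72, 43), (63, -52, -66, -37, 42), (105, -8, -25, 50, 40)]
-0.06 [(33, -88, -97, -78, 44), (41, -51, -65, -39, 44), (111, -14, -25, 50, 41)]
-0.05 [(28, -85, -98, -76, 44), (49, -49, -67, -40, 42), (100, -13, -26, 52, 42)]
-0.04 [(31, -88, -96, -76, 42), (45, -51, -66, -41, 43), (97, -11, -27, 52, 41)]
-0.03 [(33, -88, -98, -76, 43), (45, -53, -66, -42, 43), (134, 21, -26, 52, 47)]
-0.02 [(30, -90, -99, -74, 44), (44, -52, -67, -41, 44), (72, -10, -27, 31, 44)]
-0.01 [(34, -89, -99, -73, 43), (42, -51, -67, -41, 44), (65, -12, -27, 19, 45)]
-0.0 [(33, -90, -98, -73, 44), (43, -52, -66, -42, 44), (66, -9, -28, 19, 44)]
0.01 [(30, -90, -98, -78, 44), (41, -49, -66, -40, 43), (58, -12, -27, 21, 44)]
0.02 [(26, -86, -99, -79, 43), (40, -48, -66, -42, 43), (63, -11, -28, 23, 42)]
0.03 [(13, -88, -97, -77, 42), (21, -53, -67, -46, 41), (40, -15, -26, 32, 42)]
0.04 [(21, -91, -103, -81, 37), (23, -51, -61, -45, 35), (33, -9, -21, 42, 37)]
0.05 [(19, -90, -96, -80, 37), (31, -52, -61, -44, 36), (28, -11, -21, -2, 36)]
0.06 [(16, -86, -94, -78, 35), (26, -51, -61, -45, 36), (26, -12, -21, -6, 37)]
0.07 [(13, -90, -93, -79, 37), (24, -51, -62, -44, 36), (24, -12, -21, -5, 37)]
0.08 [(10, -85, -91, -84, 31), (10, -52, -56, -49, 34), (10, -12, -18, -9, 33)]
t 23.0 pos [ 0.5343 -0.2306  0.0594] phi 87.72 F [0.7 3.1 4.5] gap_mm 21.8
shift cm [ 0.11 -0.49  0.03] turn [ 0.002  0.003 -0.001]
```

View pics/s13.png

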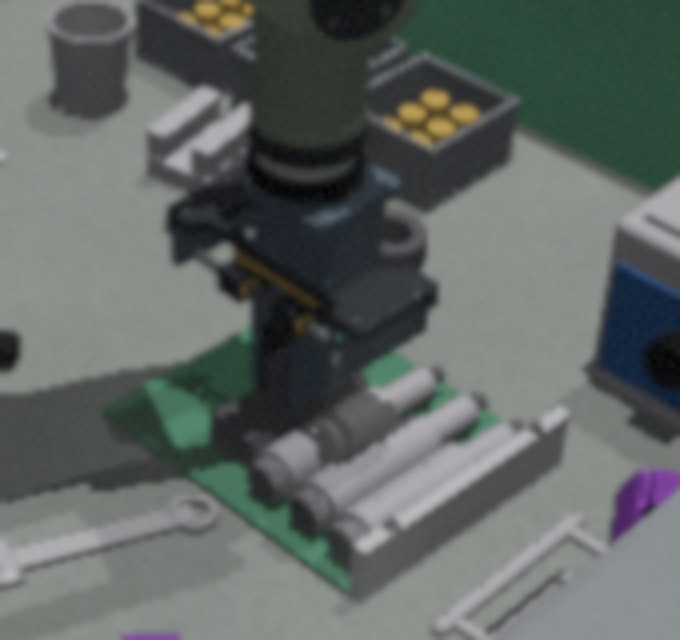

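Emit:
carry_out --pt "-1 0 -0.1 -0.02 0 0 0" --pt "-1 0 -0.2 -0.02 0 0 0" --pt "-1 0 -0.25 -0.02 0 0 0" --pt "-1 0 -0.3 -0.02 0 0 0" --pt "-1 0 -0.3 -0.02 0 0 0"

```text
time_s: 23.5
tool_pos: [0.5338, -0.2337, 0.0594]
orientation: [[-0.999, 0.039, 0.002], [0.039, 0.999, 0.001], [-0.002, 0.001, -1.0]]
contact_force: [1.8, 4.1, 5.6]
finger_gap: 0.237
```

Emit:
carry_out --pt "-1 0 0 -0.05 0 0 0" --pt "-1 0 -0.06 -0.05 0 0 0" --pt "-1 0 -0.12 -0.05 0 0 0" --pt "-1 0 -0.12 -0.05 0 0 0"

```text
time_s: 23.9
tool_pos: [0.5332, -0.235, 0.0593]
orientation: [[-0.999, 0.039, 0.001], [0.039, 0.999, 0.001], [-0.001, 0.001, -1.0]]
contact_force: [0.6, 3.2, 1.2]
finger_gap: 0.235
```

Emit:
carry_out --pt "-1 0 -0.05 0 0 0 0" --pt "-1 0 -0.1 0 0 0 0" --pt "-1 0 -0.1 0 0 0 0"

```text
time_s: 24.2
tool_pos: [0.5331, -0.2353, 0.0594]
orientation: [[-0.999, 0.039, 0.001], [0.039, 0.999, 0.002], [-0.001, 0.002, -1.0]]
contact_force: [1.5, 5.6, 0.7]
finger_gap: 0.237
```

```bash
python3 m7.py 14; python3 -c "
from h import *
goal(tray(-.015,.028,.059),87.8)"
```

```text
t 24.25 pos [ 0.5331 -0.2353  0.0594] phi 87.75 F [2.2 5.1 1.7] gap_mm 21.7
shift cm [ 0.51 -0.8  -6.07] turn [ 0.002  0.001 -0.001]
top line y(mm) by x; zmax
-0.08 [(34, -90, -99, -74, 41), (49, -50, -63, -39, 38), (50, -16, -27, -5, 40)]
-0.07 [(45, -90, -99, -74, 44), (65, -55, -67, -37, 43), (111, -12, -26, 46, 40)]
-0.06 [(34, -89, -97, -77, 44), (44, -51, -67, -40, 44), (100, -17, -27, 48, 42)]
-0.05 [(33, -87, -100, -74, 44), (38, -50, -67, -41, 43), (84, -12, -28, 48, 42)]
-0.04 [(34, -90, -104, -72, 45), (43, -50, -65, -42, 43), (91, -16, -28, 45, 41)]
-0.03 [(36, -88, -99, -74, 45), (44, -51, -66, -44, 44), (122, 14, -26, 47, 47)]
-0.02 [(34, -92, -100, -76, 45), (45, -50, -66, -40, 44), (67, -14, -29, 16, 43)]
-0.01 [(27, -88, -97, -78, 42), (45, -52, -66, -41, 43), (58, -13, -29, 16, 45)]
-0.0 [(33, -86, -99, -78, 43), (43, -52, -68, -42, 44), (62, -17, -29, 16, 43)]
0.01 [(33, -88, -99, -77, 45), (42, -52, -67, -41, 43), (54, -16, -28, 16, 42)]
0.02 [(33, -88, -99, -72, 45), (40, -51, -67, -37, 44), (59, -18, -28, 21, 42)]
0.03 [(9, -85, -96, -75, 42), (21, -48, -66, -41, 41), (44, -17, -28, 30, 41)]
0.04 [(17, -92, -99, -82, 38), (23, -52, -61, -44, 35), (30, -11, -25, 37, 36)]
0.05 [(18, -88, -92, -78, 36), (28, -52, -61, -46, 36), (28, -16, -26, -9, 37)]
0.06 [(17, -89, -92, -79, 37), (29, -53, -61, -44, 36), (27, -17, -26, -7, 38)]
0.07 [(15, -88, -97, -80, 38), (24, -51, -62, -45, 36), (26, -14, -26, -9, 36)]
0.08 [(10, -87, -90, -83, 31), (12, -48, -59, -48, 32), (9, -16, -21, -13, 35)]
t 24.25 pos [ 0.5331 -0.2353  0.0594] phi 87.75 F [2.2 5.1 1.7] gap_mm 21.7
shift cm [ 0.01 -0.02  0.04] turn [ 0.002  0.001 -0.001]
```

View pics/s14.png

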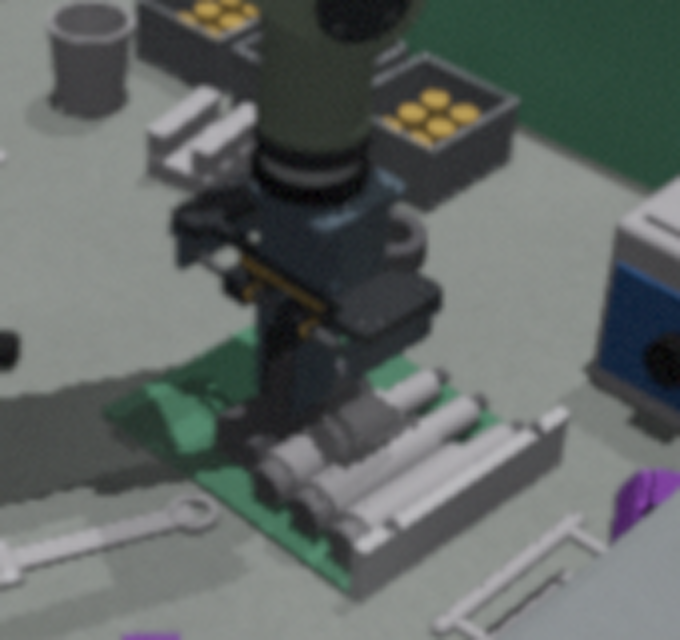

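Emit:
carry_out --pt "-1 0 -0.1 0 0 0 0" --pt "-1 0 -0.2 0 0 0 0" --pt "-1 0 -0.2 0 0 0 0" --pt "-1 0 -0.2 0 0 0 0"

```text
time_s: 24.65
tool_pos: [0.5331, -0.2357, 0.0595]
orientation: [[-0.999, 0.04, 0.001], [0.04, 0.999, 0.005], [-0.001, 0.005, -1.0]]
contact_force: [2.4, 10.3, 3.2]
finger_gap: 0.24
```

Emit:
carry_out --pt "-1 0 0.1 0 0 0 0" --pt "-1 0 0.2 0 0 0 0" --pt "-1 0 0.26 0 0 0 0" --pt "-1 0 0.26 0 0 0 0"

```text
time_s: 25.05
tool_pos: [0.5331, -0.2354, 0.0594]
orientation: [[-0.999, 0.039, 0.001], [0.039, 0.999, 0.001], [-0.001, 0.001, -1.0]]
contact_force: [1.6, 4.0, 0.1]
finger_gap: 0.236
```

Emit:
carry_out --pt "-0.45 0 0.04 0 0 0 0" --pt "-0.35 0 0.06 0 0 0 0" --pt "-0.2 0 0.06 0 0 0 0" --pt "0 0 0.06 0 0 0 0" --pt "0.1 0 0.06 0 0 0 0" --pt "0.1 0 0.06 0 0 0 0" --pt "0.1 0 0.06 -1.5 0 0 0" --pt "0.1 0 0.06 -4 0 0 0" --pt "0.1 0 0.06 -8 0 0 0" --pt "0.1 0 0.06 -12 0 0 0" --pt "0.1 0 0.06 -12 0 0 0"

```text
time_s: 26.15
tool_pos: [0.5362, -0.2364, 0.1856]
orientation: [[-0.999, 0.039, 0.012], [0.039, 0.999, -0.004], [-0.012, -0.004, -1.0]]
contact_force: [0.2, 0.4, -0.1]
finger_gap: 0.55
```

```bash
python3 -c "
from h import *
goal((.45,.02,.25),87.8)"
```

```text
t 26.15 pos [ 0.5362 -0.2364  0.1856] phi 87.78 F [ 0.2  0.4 -0.1] gap_mm 50.1
shift cm [ 9.52 25.26 -6.65] turn [-0.004  0.012 -0.   ]
```

Emit:
carry_out --pt "0.1 1 4 -2 0 0 0" --pt "0.1 3 8 -4 0 0 0" --pt "0.1 5 13 -6 0 0 0" --pt "0.1 7 18 -6.6 0 0 0" --pt "0.1 9.5 25 -6.6 0 0 0" --pt "0.1 9.5 25 -6.6 0 0 0" --pt "0.1 9.5 25 -6.6 0 0 0" --pt "0.1 9.5 25 -6.6 0 0 0"

```text
time_s: 26.95
tool_pos: [0.4476, 0.0188, 0.2454]
orientation: [[-0.999, 0.037, 0.001], [0.037, 0.999, 0.0], [-0.001, 0.0, -1.0]]
contact_force: [0.2, -0.5, 0.5]
finger_gap: 0.549
```

```bash
cat > m15.py <<'E'
from h import *
p,d=grab('side',15); crop(p,250,420,190,310,4,'s15.png'); cv2.imwrite('pics/sfull15.png',p[:,:,::-1])
q,e=grab('top',15); crop(q,290,400,160,250,6,'t15.png'); cv2.imwrite('pics/tfull15.png',q[:,:,::-1])
goal((.45,.02,.25),87.8)
c,s=np.cos(TY),np.sin(TY)
for n,dd in(("side",d),("top",e)):
    P=cloud(n,dd).reshape(-1,3)
    X=(P[:,0]-TR[0])*c+(P[:,1]-TR[1])*s;Y=-(P[:,0]-TR[0])*s+(P[:,1]-TR[1])*c;Z=P[:,2]
    T=np.stack([X,Y,Z],1)*1000
    k=(abs(X+.02)<.09)&(abs(Y-.03)<.05)&(Z>.056)&(Z<.075);r=cv2.minAreaRect(T[k,:2].astype(np.float32))
    print(n,"block",k.sum(),r,T[k].mean(0))
    for nm,y in(("A",-87),("B",-51),("C",-15)):
        k=(abs(T[:,1]-y)<9)&(T[:,0]>-60)&(T[:,0]<25)&(T[:,2]>37)&(T[:,2]<50)
        w=T[k]; A=np.stack([np.ones(len(w)),w[:,0],w[:,1]-y],1)
        # parabola across: z = a - ((v-v0)^2)/(36)
        lhs=w[:,2]+((w[:,1]-y)**2)/36; co=np.linalg.lstsq(np.stack([np.ones(len(w)),(w[:,1]-y)],1),lhs,rcond=None)[0]
        print(n,nm,len(w),"y",round(y+co[1]*18,1),"ztop",round(co[0]-(co[1]*18)**2/36,1))
E
python3 m15.py
```

```text
t 27.05 pos [0.4481 0.0177 0.2454] phi 87.74 F [-0.5  0.5 -0. ] gap_mm 50.0
shift cm [-0.18  0.23 -0.46] turn [ 0.001  0.001 -0.001]
side block 114 ((-14.026775360107422, 29.098556518554688), (27.66105079650879, 39.70549774169922), 87.55003356933594) [-16.73872813  26.61191551  65.56002953]
side A 150 y -87.1 ztop 41.9
side B 147 y -50.1 ztop 42.3
side C 148 y -15.1 ztop 42.8
top block 105 ((-14.32144546508789, 27.541271209716797), (21.926738739013672, 34.34358215332031), 89.84341430664062) [-14.56316926  28.1540285   66.7133049 ]
top A 180 y -88.1 ztop 42.1
top B 167 y -50.6 ztop 42.4
top C 172 y -14.9 ztop 42.2
```

View pics/s15.png

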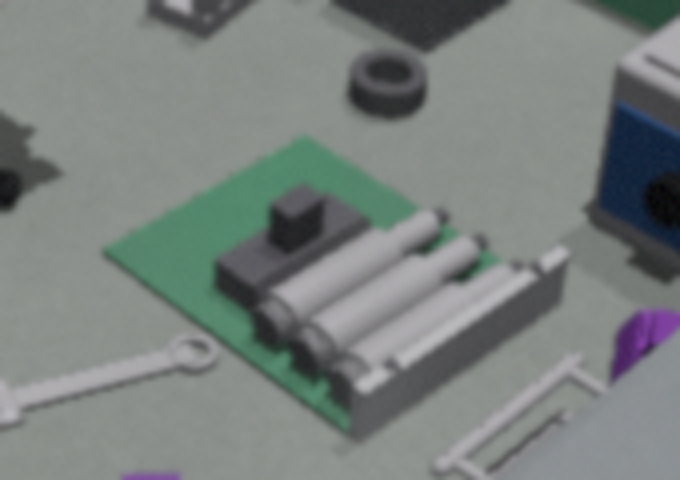

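View pics/t15.png

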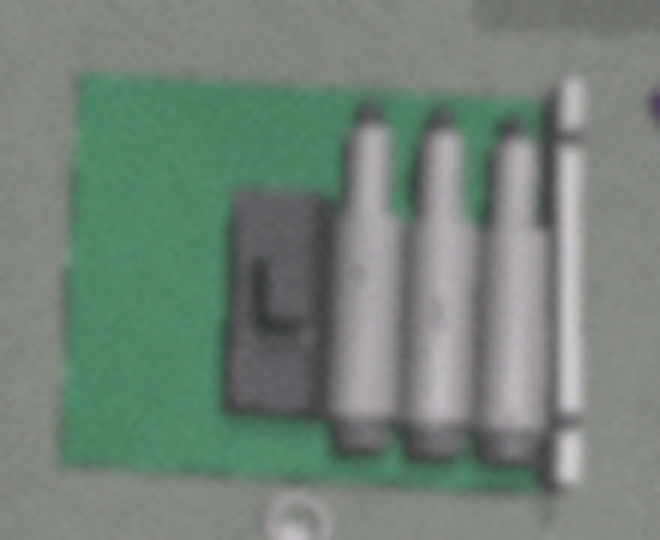

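View pics/tfull15.png

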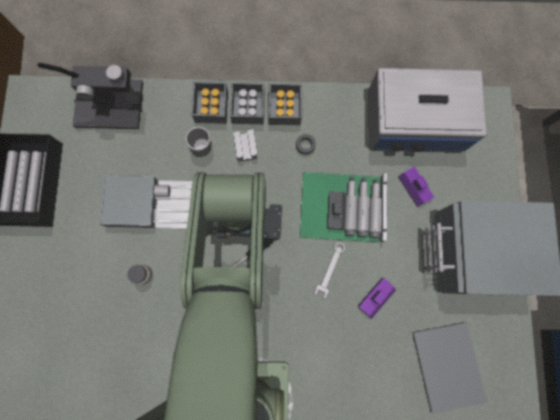

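The top picture shows the three bodies side by side against the fence (top px ~(351-376,207)), the chock snug at (337,210), and the bystanders where they were. Handing in.

```bash
python3 -c "
from station import arm
print(arm.hand_in())"
```

```text
the job is handed in; nothing more can be done
None
```

The job is done and handed in at about 27 s of the 59 s allowed. The hand-in reported no verdict.

I drew the injector body about 118 mm out by its nose and released it on the apron. I then took it by the middle of its barrel and laid it in the tray, nose to +x, at about y = +20 mm. The press on it read about 12 N on the tool, with the fingertips at the height expected of a body lying flat. I set the chock down with its slope to the row and pushed until the row was firm against the fence. At that point the push read about 10 N and the chock moved only 0.4 mm more. Then I let go and moved the arm clear.

**Last checks, tray frame, top and side views:**

| Thing | Measured y (mm) | Where it should be (mm) | Measured top height (mm) | Expected (mm) |
|---|---|---|---|---|
| Body A | -87 to -88 | -87 | 42 | 42 |
| Body B | -50 to -51 | -51 | 42 | 42 |
| Body C | -15 | -15 | 42–43 | 42 |
| Chock grip | 28 | 28 | 66–67 | 67 |

- **Chock:** it sits at x = -14 mm, and its angle to the tray is within about 0.05 rad.
- **Disagreement:** the side view put the chock's y at about 27 to 29 mm, with a smeared outline, against about 28 mm in the top view. Both are within tolerance.
- **Bystanders and plain bar:** all but the screwdriver look unmoved in the last pictures, judged by eye, not measured. The arm hid most of the screwdriver in the last top picture, but it was never near the gripper's path.

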